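Fetch the setting ring from behind the things in the storage rack

ROBOT

A 6-joint arm with a two-finger parallel gripper is mounted at the origin on a cart in front of the work surface, level with it; the furniture and walls round the work are solid. World frame = base frame: x ahead of the robot, y to its left, z up, the work surface at z = 0. Lengths are in m, angles in rad, forces in N, time in s.
With the tool pointing down it reaches from about 0.225 to 0.875 m from the base axis. Payload 3.4 kg.
Tool frame: the origin (TCP) lies at the very end of the fingers, on their centre line; the grasp point (between the pads) lies behind it (manip.grasp_offset is the z of the grasp point in the tool frame, in m); z points along the fingers, y is the line along which they close (so a half turn about z gives the same grasp; the last joint's range is limited). The gripper opens to 85 mm and grips with 20 to 120 N. Pads are 22 mm wide; open, the fingers measure 114 mm over their backs; the gripper's body (76 mm by 85 mm) begins 54 mm behind the grasp point. The pads swing forward as they close: fully open they stand 13 mm farther back than shut.
Start: joints at [1.127, 0.276, 1.505, -0, 1.361, -0.121], TCP at [0.182, 0.545, 0.231] pointing down, gripper open.
Joint ranges: [-2.89, 2.89], [-0.75, 2.08], [0.22, 2.7], [-1.18, 4.32], [0.11, 2.71], [-2.7, 2.7]. Speed limits (rad/s): [2.57, 2.57, 3.14, 3.14, 3.14, 3.14].

INTERFACE

Orientations are given as a unit quaternion [w, x, y, z].
In Python, from rig import manip gives the robot as it stands.
- The arm moves only by the shell command python3 -m pendant 'ROWS' [FORCE]. ROWS is JSON, a list of rows, each an object of numbers: "dx", "dy", "dz": the shift along the tool's x, y, z in m; "rx", "ry", "rz": the turn, a rotation vector about the tool's x, y, z in degrees; "hand": the finger opening in m, from 0 to 0.0854. In form: [{"dx": .., "dy": .., "dz": .., "rx": .., "ry": .., "rz": .., "hand": ..}, ...]. A call has 1 to 12 rows; each row shifts and turns the commanded pose from where the row before left it, along the tool's axes as they then stand; what a row does not reach is not made up. A row lasts 1/12 s, in which the tool goes at most 41.7 mm and 7.16 degrees, less where a joint would pass 70% of its speed; a pose out of reach is approached as far as the arm can. A call is refused whole if a number of a shift passes 0.0417 or a number of a turn 7.16, either way. A call with a gripper value outside its range is refused whole. The fingers move at their own pace and stop on an object; FORCE is the grip in N (left out, the last holds). Time passes only in rows, so rows that do not move let the fingers close. It gives the time, the measured TCP pose, the force, the opening and the grip force at its end, in the units of the state.
- manip.get_state(): the state, without advancing time (a new reading comes with each control period).
- manip.get_image(name): name is "scene" or "side" or "wrist"; returns a dict with "frame" (480x640x3 uint8, red, green, blue), "fx", "fy", "cx", "cy" (pixels), "position" and "attitude" of the camera in the world; the wrist camera has in their place "mount" (4x4, takes a point from camera to tool coordinates, whose origin is the TCP and whose axes are the flange's). Camera axes: x right, y up, looking along -z (the intrinsics and any distortion apply to the point x, -y, -z); pixel columns grow to the right and rows downward; lengths in m; the calibration is good to about 2 mm. A picture is of the moment at which its call begins: read the wrist's pose just before it. There is no depth.
- manip.sign_off(): hands the job in; it is judged then, once.
The state is a dict: "clock": time; "qpos": joint angles; "qd": joint speeds; "effort": joint torques, N m; "position": TCP position; "ee_rot": TCP orientation; "contact_force": force on the tool from outside, world axes, zero at the start; "moment": the same for the moment, N m; "width": finger opening in m; "gripper_force": force on a finger pad.
Only numpy, scipy, OpenCV 4.12 (cv2) and the standard library are available. Lean on these libraries where they do the work, as an engineer would, in place of code of your own. Each camera call takes 0.05 s, during which the arm holds its last target. There are 200 camera calls.

TASK

The setting ring lies at the closed end of the wooden storage rack, behind the jar, the cylinder square and the V-block. First stand all three on the cork side mat, then lay the ring flat on the middle of the round measuring plate, and after that put the three back upright in the rack, each in the very place where it stood at the start. Tip nothing over and leave everything else on the surface plate where it is.

Things in the scene. Friction and masses are not known exactly. Their poses are not given: they have to be found in the camera images.
- rack: fixed wooden rack, a straight lane 296 x 84 mm. Origin: centre of underside; x along the lane to its closed end, y across, z up. Floor at z 5 mm; side and end walls 7 mm thick, tops at z 24 mm; 70 mm wide inside, end wall's inner face at x +141, open at -x and above. Flush strips part the places: ring near x +78, the other three near +16, -42, -100 mm (order varies), y near 0
- side_mat: fixed flat cork mat 140 (its x) x 270 (its y) mm, 3 mm thick, empty at the start: the side area. Origin: centre of its underside
- measuring_plate: fixed round bright metal plate, diameter 100 mm, 8 mm high, with two scribed circles. Origin: centre of its underside. A tall fixed height gauge with a display (over 0.3 m high) stands to its left and behind the rack or mat, at world x > 0.6, y from -0.02 to 0.4: come to the plate from the robot's side, not across from the left
- setting_ring: steel setting ring lying flat, outer diameter 62 mm, bore 30 mm, 20 mm high, 0.3 kg. Origin: centre of its underside. It starts at the closed end of the rack, about 4 mm from the side walls and 32 mm from the end wall: to be gripped along the lane (rack x) over its 62 mm diameter, once the things before it are gone
- jar: white screw-top jar, lid diameter 48 mm (above 43 mm height), body diameter 44 mm, 62 mm high, 0.09 kg, standing in the rack. Origin: centre of its underside, z up
- cylinder: cylinder square: ground steel cylinder with black cap, diameter 38 mm, 80 mm high, 0.55 kg, standing in the rack. Origin: centre of its underside, z up
- vee_block: steel V-block 42 (its x) x 50 (its y) x 40 mm high, 0.52 kg, standing in the rack, its x along the rack's x within 0.1 rad. Origin: centre of its underside, z up
- flange: bystander, leave alone: turned steel flange, diameter 64 mm, with a hub, 26 mm high; origin: centre of its underside
- magnifier: bystander, leave alone: black stand magnifier, diameter 33 mm, 36 mm high; origin: centre of its underside
- oiler: bystander, leave alone: oil bottle with red nozzle, diameter 37 mm, 120 mm high; origin: centre of its underside
Mind the look-alikes: they are no part of the job. There is more than one size of the cylinder; the one meant has the size given above.

How it is judged:
By the outcome, as a careful person would: the job done as asked, in the order asked, and still so for the second after the job is handed in, with the robot touching nothing.
It also fails if it takes over 136 s, if anything falls off the work surface, if the arm or the gripper's body presses on something with over 40 N, if the wrist force passes 120 N, or if a joint passes its speed limit or range.

## Working session

There is one attempt and no reset: what is moved stays moved. The work goes in short steps, Python scripts to look and compute and a shell command to move; the robot and the scene stay as the last step left them, time stands still between calls to the robot, and variables do not carry over. Pictures are saved under pics/ and viewed, at most 14 in all, crops included, and the job is handed in when it is done.

```bash
ls; mkdir -p pics; cat > h.py <<'E'
import numpy as np, cv2
from rig import manip
from scipy.spatial.transform import Rotation as R
def rot(q): return R.from_quat([q[1],q[2],q[3],q[0]]).as_matrix()
def shot(name,fn=None):
    s=manip.get_state(); im=manip.get_image(name)
    if name=="wrist":
        T=np.eye(4); T[:3,:3]=rot(s["ee_rot"]); T[:3,3]=s["position"]
        M=T@np.array(im["mount"])
    else:
        M=np.eye(4); M[:3,:3]=rot(im["attitude"]) if np.size(im["attitude"])==4 else np.array(im["attitude"]); M[:3,3]=im["position"]
    im["M"]=M
    if fn: cv2.imwrite("pics/"+fn,im["frame"][:,:,::-1])
    return im
def ray(im,u,v,z):
    d=im["M"][:3,:3]@np.array([(u-im["cx"])/im["fx"],-(v-im["cy"])/im["fy"],-1]); o=im["M"][:3,3]
    return o+d*(z-o[2])/d[2]
def proj(im,p):
    c=np.linalg.inv(im["M"])@np.append(p,1); return im["cx"]+im["fx"]*c[0]/-c[2], im["cy"]-im["fy"]*c[1]/-c[2]
E
python3 - <<'E'
from h import *
for n in("scene","side","wrist"):
    im=shot(n,n+"0.png"); print(n,[k for k in im if k not in("frame",)],im["fx"],im["cx"],im["cy"],im["M"].round(3).tolist(), {k:im[k] for k in im if 'dist' in k})
s=manip.get_state(); print(s, manip.grasp_offset)
E
```

```text
pics
scene ['fx', 'fy', 'cx', 'cy', 'position', 'attitude', 'M'] 581.8239210354517 317.01921192518535 239.47119031801432 [[-0.844, 0.342, -0.413, -0.136], [-0.536, -0.555, 0.636, 1.23], [-0.012, 0.758, 0.652, 1.205], [0.0, 0.0, 0.0, 1.0]] {}
side ['fx', 'fy', 'cx', 'cy', 'position', 'attitude', 'M'] 532.7577631569028 317.75461083515245 240.76961664111278 [[0.901, 0.255, -0.35, 0.13], [-0.433, 0.55, -0.714, -0.848], [0.01, 0.795, 0.606, 0.872], [0.0, 0.0, 0.0, 1.0]] {}
wrist ['fx', 'fy', 'cx', 'cy', 'mount', 'M'] 355.06463689932605 325.3247124616402 236.91247484269934 [[0.317, -0.917, -0.243, 0.121], [0.948, 0.306, 0.084, 0.566], [-0.002, -0.257, 0.966, 0.373], [0.0, 0.0, 0.0, 1.0]] {}
{'clock': 0.15, 'qpos': array([ 1.12698669e+00,  2.76481548e-01,  1.50583661e+00,  1.77195357e-06,
        1.36069773e+00, -1.20972230e-01]), 'qd': array([ 0.00033491, -0.00040856, -0.00230803, -0.00081947,  0.0001361 ,
        0.00021421]), 'effort': array([ 6.68512221e-04, -4.17146659e+01, -2.46032059e+01, -1.64916482e-04,
        7.72814354e-03, -7.16268858e-06]), 'position': array([0.18224542, 0.54494583, 0.23062255]), 'ee_rot': array([-1.99126514e-04,  1.60718772e-01,  9.86999985e-01, -6.83191487e-04]), 'contact_force': array([-0.2682885 , -0.46549636, -0.25485946]), 'moment': array([ 0.0801336 ,  0.08370887, -0.01508182]), 'gripper_force': 0.0, 'width': 0.08542198218819796} -0.0187
```

View pics/scene0.png

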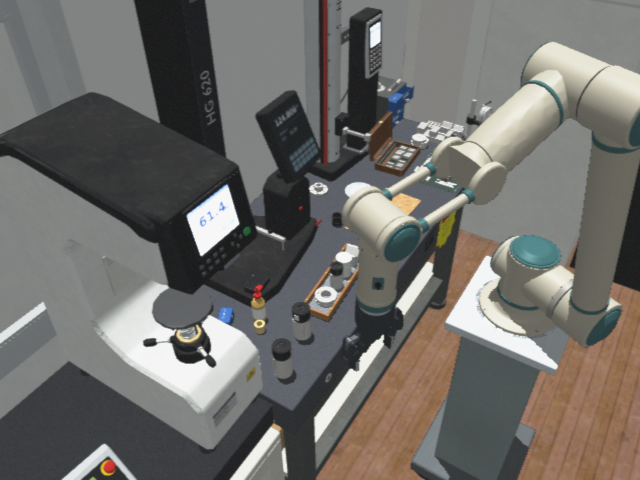

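View pics/side0.png

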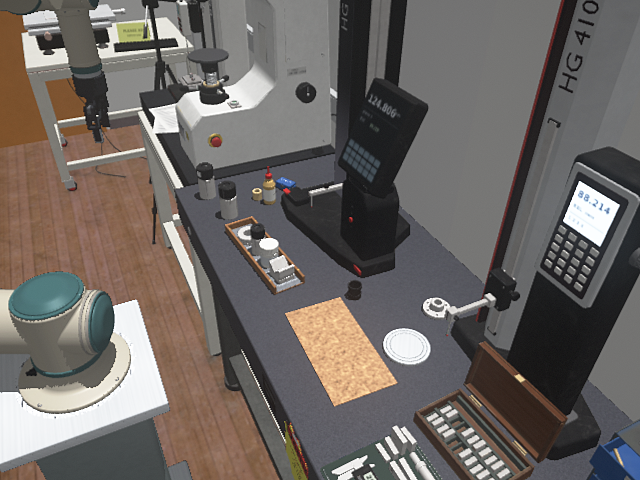

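View pics/wrist0.png

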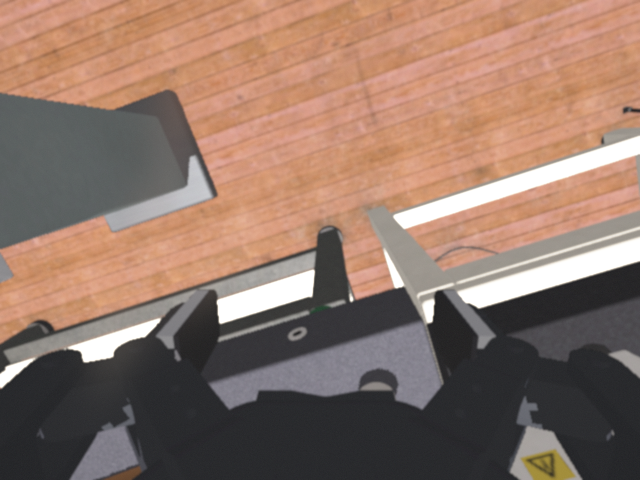

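Side view: the rack runs from (230,222) to (295,285). From its closed end it holds the ring (247,233), the black-capped cylinder (258,232), the jar (268,245) and the V-block (283,270). The mat is at (285–395, 300–400) and the plate at (407,346). Next, rough coordinates.

```bash
python3 - <<'E'
from h import *
im=shot("side")
for n,u,v,z in [("rackFarL",225,222,.024),("rackFarR",250,219,.024),("nearR",302,281,.024),("nearL",278,291,.024),("mat1",285,313,.003),("mat2",338,299,.003),("mat3",397,382,.003),("mat4",336,403,.003),("plate",407,346,.008),("magn",354,297,0),("vee",283,267,.04),("jar",269,243,.062),("cyl",258,229,.08),("ring",246,232,.025),("flange",434,310,0),("oiler",269,203,0),("cyl2",229,216,0),("cyl3",206,196,0),("gaugebase",360,275,0),("gb2",283,200,0)]:
    print(n,ray(im,u,v,z).round(3))
f=im["frame"][200:420,180:450]; cv2.imwrite("pics/sidecrop.png",cv2.resize(f,None,fx=2.7,fy=2.7,interpolation=cv2.INTER_CUBIC)[:,:,::-1])
E
```

```text
rackFarL [0.425 0.336 0.024]
rackFarR [0.492 0.32  0.024]
nearR [0.517 0.025 0.024]
nearL [0.451 0.016 0.024]
mat1 [ 0.446 -0.037  0.003]
mat2 [ 0.577 -0.048  0.003]
mat3 [ 0.573 -0.311  0.003]
mat4 [ 0.44  -0.303  0.003]
plate [ 0.641 -0.243  0.008]
magn [ 0.616 -0.055  0.   ]
vee [0.489 0.074 0.04 ]
jar [0.483 0.15  0.062]
cyl [0.472 0.193 0.08 ]
ring [0.462 0.266 0.025]
flange [ 0.763 -0.172  0.   ]
oiler [0.582 0.408 0.   ]
cyl2 [0.453 0.393 0.   ]
cyl3 [0.424 0.524 0.   ]
gaugebase [0.668 0.009 0.   ]
gb2 [0.626 0.406 0.   ]
```

View pics/sidecrop.png

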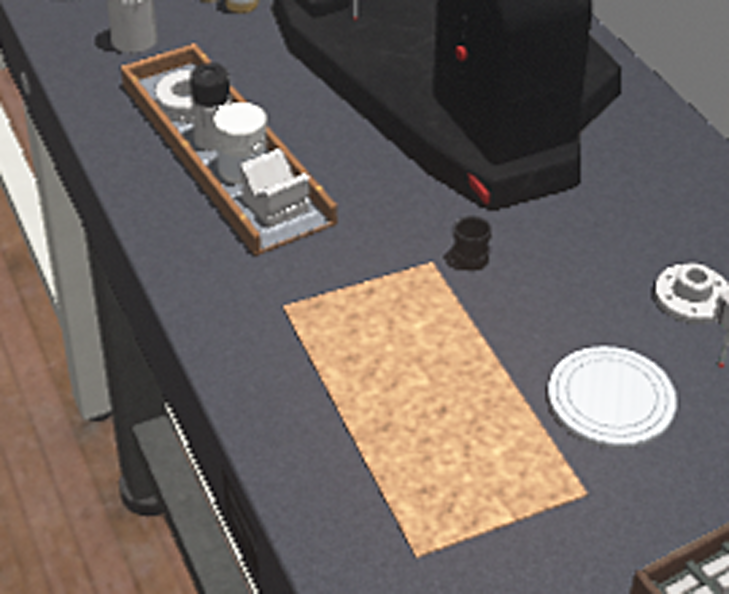

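The side crop confirms the order from the closed end: ring, cylinder, jar, V-block. The rack lane runs nearly along +y at x≈0.47, and the mat, plate, magnifier and flange are all clear of each other. I'll bring the wrist camera over the rack.

```bash
cat >> h.py <<'E'
def pose():
    s=manip.get_state(); A=rot(s["ee_rot"]); return s,A,np.degrees(np.arctan2(A[1,1],A[0,1]))
def to(x,y,z,yaw=None):
    "tool-frame shift (present axes), then turn about tool z; plus tilt error"
    s,A,w=pose(); d=A.T@(np.array([x,y,z])-s["position"])
    print("t %.2f p %s yaw %.2f width %.4f F %s g %.1f"%(s["clock"],s["position"].round(4),w,s["width"],s["contact_force"].round(1),s["gripper_force"]))
    o="shift mm %s"%(d*1000).round(1)
    if yaw is not None:
        B=np.array([[-np.sin(np.radians(yaw)),np.cos(np.radians(yaw)),0],[np.cos(np.radians(yaw)),np.sin(np.radians(yaw)),0],[0,0,-1]]).T
        o+=" rotvec deg %s  shift after turn %s"%(np.degrees(R.from_matrix(A.T@B).as_rotvec()).round(2),(B.T@(np.array([x,y,z])-s["position"])*1000).round(1))
    print(o)
E
python3 -m pendant '[{"dx":-0.031,"dy":-0.023,"dz":-0.003},{"dx":-0.031,"dy":-0.023,"dz":-0.003},{"dx":-0.031,"dy":-0.023,"dz":-0.003},{"dx":-0.031,"dy":-0.023,"dz":-0.003},{"dx":-0.031,"dy":-0.023,"dz":-0.003},{"dx":-0.031,"dy":-0.023,"dz":-0.003},{"dx":-0.031,"dy":-0.023,"dz":-0.003},{"dx":-0.031,"dy":-0.023,"dz":-0.003},{"dx":-0.031,"dy":-0.023,"dz":-0.003},{"dx":-0.031,"dy":-0.023,"dz":-0.003},{"dx":-0.031,"dy":-0.023},{"dx":-0.031,"dy":-0.023}]'
python3 -m pendant '[{"dx":-0.031,"dy":-0.023,"rz":5},{"rz":6.5},{"rz":6.5},{"rz":6.5},{"rz":6.5},{"rz":6.5},{"rz":6.5},{"rz":6.5},{"rz":6.5},{"rz":6},{"rz":3.5},{}]'
python3 - <<'E'
from h import *
to(.475,.13,.26,5)
im=shot("wrist","w1.png"); np.savez("w1.npz",**{k:np.array(v) for k,v in im.items()})
E
```

```text
t 0.20 p [0.1823 0.545  0.2308] yaw 71.51 width 0.0855 F [ 0.7 -0.  -0.1] g 0.0
shift mm [-409.3 -300.8  -28.9] rotvec deg [-6.000e-02  3.000e-02  6.651e+01]  shift after turn [-439.   255.4  -29.2]invalid input
invalid input
```

View pics/w1.png

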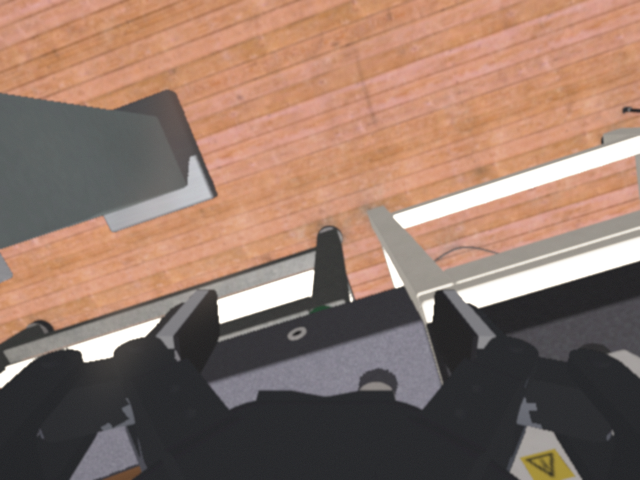

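The picture hasn't changed because the moves were refused. The row format probably needs every key, so I'll test that.

```bash
python3 -m pendant '[{"dx":-0.031,"dy":-0.023,"dz":-0.003}]'; echo; python3 -m pendant '[{"dx":-0.031,"dy":-0.023,"dz":-0.003,"rx":0,"ry":0,"rz":0,"hand":0.085}]'
```

```text
clock: 0.33
position: [0.2022, 0.5176, 0.2333]
ee_rot: [-0.002, 0.158, 0.987, 0.002]
contact_force: [1.8, 0.1, 1.0]
width: 0.0852
gripper_force: 0.0invalid input
```

All seven keys are needed in each row.

```bash
python3 -m pendant '[{"dx":-0.031,"dy":-0.023,"dz":-0.003,"rx":0,"ry":0,"rz":0,"hand":0.085},{"dx":-0.031,"dy":-0.023,"dz":-0.003,"rx":0,"ry":0,"rz":0,"hand":0.085},{"dx":-0.031,"dy":-0.023,"dz":-0.003,"rx":0,"ry":0,"rz":0,"hand":0.085},{"dx":-0.031,"dy":-0.023,"dz":-0.003,"rx":0,"ry":0,"rz":0,"hand":0.085},{"dx":-0.031,"dy":-0.023,"dz":-0.003,"rx":0,"ry":0,"rz":0,"hand":0.085},{"dx":-0.031,"dy":-0.023,"dz":-0.003,"rx":0,"ry":0,"rz":0,"hand":0.085},{"dx":-0.031,"dy":-0.023,"dz":-0.003,"rx":0,"ry":0,"rz":0,"hand":0.085},{"dx":-0.031,"dy":-0.023,"dz":-0.003,"rx":0,"ry":0,"rz":0,"hand":0.085},{"dx":-0.031,"dy":-0.023,"dz":-0.003,"rx":0,"ry":0,"rz":0,"hand":0.085},{"dx":-0.031,"dy":-0.023,"dz":0,"rx":0,"ry":0,"rz":0,"hand":0.085},{"dx":-0.031,"dy":-0.023,"dz":0,"rx":0,"ry":0,"rz":0,"hand":0.085},{"dx":-0.031,"dy":-0.023,"dz":0,"rx":0,"ry":0,"rz":0,"hand":0.085}]'
python3 -m pendant '[{"dx":0,"dy":0,"dz":0,"rx":0,"ry":0,"rz":6.7,"hand":0.085},{"dx":0,"dy":0,"dz":0,"rx":0,"ry":0,"rz":6.7,"hand":0.085},{"dx":0,"dy":0,"dz":0,"rx":0,"ry":0,"rz":6.7,"hand":0.085},{"dx":0,"dy":0,"dz":0,"rx":0,"ry":0,"rz":6.7,"hand":0.085},{"dx":0,"dy":0,"dz":0,"rx":0,"ry":0,"rz":6.7,"hand":0.085},{"dx":0,"dy":0,"dz":0,"rx":0,"ry":0,"rz":6.7,"hand":0.085},{"dx":0,"dy":0,"dz":0,"rx":0,"ry":0,"rz":6.6,"hand":0.085},{"dx":0,"dy":0,"dz":0,"rx":0,"ry":0,"rz":6.6,"hand":0.085},{"dx":0,"dy":0,"dz":0,"rx":0,"ry":0,"rz":6.6,"hand":0.085},{"dx":0,"dy":0,"dz":0,"rx":0,"ry":0,"rz":6.6,"hand":0.085},{"dx":0,"dy":0,"dz":0,"rx":0,"ry":0,"rz":0,"hand":0.085}]'
python3 - <<'E'
from h import *
to(.475,.13,.26,5)
im=shot("wrist","w2.png"); np.savez("w2.npz",**{k:np.array(v) for k,v in im.items()})
E
```

```text
clock: 1.33
position: [0.4704, 0.1322, 0.2615]
ee_rot: [0.0, 0.161, 0.987, 0.0]
contact_force: [0.0, 0.2, 0.5]
width: 0.0849
gripper_force: 0.0
clock: 2.25
position: [0.4696, 0.1339, 0.2612]
ee_rot: [-0.0, 0.677, 0.736, -0.0]
contact_force: [0.4, 0.2, -0.4]
width: 0.0847
gripper_force: 0.0
t 2.25 p [0.4696 0.1339 0.2612] yaw 4.80 width 0.0847 F [ 0.4  0.2 -0.4] g 0.0
shift mm [-4.3  5.   1.2] rotvec deg [-0.01 -0.   -0.2 ]  shift after turn [-4.4  5.   1.2]
```

View pics/w2.png

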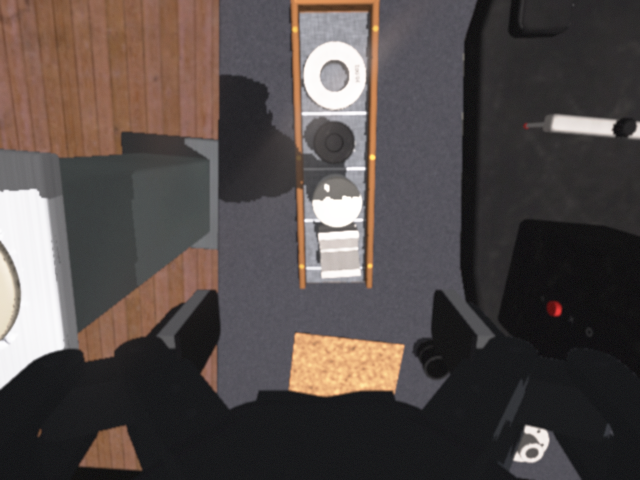

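The view shows the ring at (335,76), cylinder cap (335,142), jar lid (338,200), V-block (340,253), and rack walls at u≈298 and 374. The V-block groove seems to run across the lane, so I'll zoom in and measure.

```bash
python3 - <<'E'
from h import *
d=np.load("w2.npz"); f=d["frame"]
cv2.imwrite("pics/w2c.png",cv2.resize(f[0:300,280:400],None,fx=2,fy=2,interpolation=cv2.INTER_CUBIC)[:,:,::-1])
c=cv2.resize(f[210:300,285:395],None,fx=5.4,fy=5.4,interpolation=cv2.INTER_CUBIC)[:,:,::-1]
a=cv2.resize(f[0:300,280:400],None,fx=1.62,fy=1.62,interpolation=cv2.INTER_CUBIC)[:,:,::-1]
o=np.zeros((486,790,3),np.uint8); o[:a.shape[0],:a.shape[1]]=a; o[:c.shape[0],196:196+c.shape[1]]=c
cv2.imwrite("pics/w2c.png",o)
E
```

```text
(no output)
```

View pics/w2c.png

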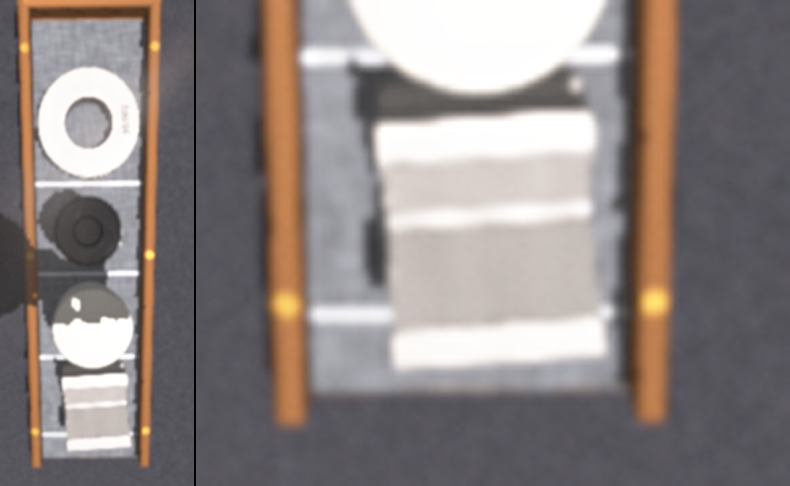

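The lands at both ends leave the V open across the lane. An across-lane grip, tips just above the walls, bears on the full face below the groove. Now the measurements.

```bash
python3 - <<'E'
from h import *
from scipy.optimize import least_squares
d=np.load("w2.npz"); im={k:d[k] for k in d.files}; f=im["frame"]; hsv=cv2.cvtColor(f,cv2.COLOR_RGB2HSV)
# rack: walls' outer edges
om=((hsv[...,0]>5)&(hsv[...,0]<22)&(hsv[...,1]>130)&(hsv[...,2]>90)).astype(np.uint8); om[:,:285]=0; om[:,390:]=0; om[300:]=0
L=[];Rr=[]
for v in range(20,280,4):
    u=np.flatnonzero(om[v]); l=u[u<325]; r=u[u>345]
    if len(l)>3 and len(r)>3: L.append(ray(im,l.mean(),v,.024)[:2]); Rr.append(ray(im,r.mean(),v,.024)[:2])
L=np.array(L);Rr=np.array(Rr)
for P in(L,Rr):
    a=np.polyfit(P[:,1],P[:,0],1); print("wall x=%.4f+%.4f*(y-.15)"%(np.polyval(a,.15),a[0]), "rms",np.std(P[:,0]-np.polyval(a,P[:,1])).round(4))
a=(np.polyfit(L[:,1],L[:,0],1)+np.polyfit(Rr[:,1],Rr[:,0],1))/2
print("centre",a,"rack yaw",90-np.degrees(np.arctan(a[0])))
print("end rows",np.flatnonzero(om[:,310:360].mean(1)>.5), [ray(im,336,v,.024).round(4) for v in(0,8)], "open end",ray(im,370,288,.024),ray(im,302,288,.024))
# white things
wm=(f.min(2)>200).astype(np.uint8); wm[:,:300]=0; wm[:,372:]=0; wm[300:]=0
def fit(P,r):
    s=least_squares(lambda c:np.hypot(P[:,0]-c[0],P[:,1]-c[1])-(c[2] if r is None else r),list(P.mean(0))+[.03],loss="soft_l1",f_scale=.001); return s.x.round(4),np.sqrt(np.mean(s.fun**2)).round(4)
for c in sorted(cv2.findContours(wm,cv2.RETR_EXTERNAL,cv2.CHAIN_APPROX_NONE)[0],key=cv2.contourArea)[-5:]:
    x,y,w,h=cv2.boundingRect(c); c=c[:,0].astype(float); print("blob",x,y,w,h)
    if y<60: print(" ring",fit(np.array([ray(im,u,v,.025)[:2] for u,v in c]),None))
    elif 150<y<215 and h>10:
        k=c[c[:,1]>200]; print(" jar",fit(np.array([ray(im,u,v,.067)[:2] for u,v in k]),.024),fit(np.array([ray(im,u,v,.067)[:2] for u,v in k]),None))
    elif y>=225: print(" vee", [ (b.round(1),ray(im,b[0],b[1],.045)[:2].round(4)) for b in cv2.boxPoints(cv2.minAreaRect(c.astype(np.float32)))])
# cylinder by hand from the crop
P=[ray(im,280+u/1.62,v/1.62,.085)[:2] for u,v in((54,230),(121,230),(88,194),(88,266),(64,206),(111,254),(64,254),(111,206))]
print("cyl",fit(np.array(P),.019),fit(np.array(P),None))
# mat, plate from side
s=shot("side"); h=cv2.cvtColor(s["frame"],cv2.COLOR_RGB2HSV)
m=((h[...,0]>5)&(h[...,0]<25)&(h[...,1]>90)&(h[...,2]>140)).astype(np.uint8); m[:, :280]=0; m[:295]=0; m[:,400:]=0; m[406:]=0
c=max(cv2.findContours(m,0,1)[0],key=cv2.contourArea); b=cv2.boxPoints(cv2.minAreaRect(np.array([ray(s,*p[0],.003)[:2] for p in c],np.float32))); print("mat",b.round(3))
m=(s["frame"].min(2)>150).astype(np.uint8)
for c in cv2.findContours(m,0,1)[0]:
    x,y,w,hh=cv2.boundingRect(c)
    if w>35 and 380<x+w/2<430 and 320<y+hh/2<370: print("plate",x,y,w,hh,fit(np.array([ray(s,*p[0],.008)[:2] for p in c]),None))
E
```

```text
wall x=0.4401+-0.0930*(y-.15) rms 0.0002
wall x=0.5167+-0.0927*(y-.15) rms 0.0003
centre [-0.09283379  0.4923522 ] rack yaw 95.30378317720425
end rows [ 0  1  2  3  4  5 10] [array([0.4633, 0.3283, 0.024 ]), array([0.4639, 0.3217, 0.024 ])] open end [0.52896372 0.0414577  0.024     ] [0.45092441 0.03487812 0.024     ]
blob 302 111 64 5
blob 321 267 41 12
 vee [(array([320.5, 270.5], dtype=float32), array([0.4701, 0.0658])), (array([361. , 266.8], dtype=float32), array([0.513 , 0.0736])), (array([361.8, 275.3], dtype=float32), array([0.5148, 0.0641])), (array([321.3, 279. ], dtype=float32), array([0.4717, 0.0562]))]
blob 318 231 41 22
 vee [(array([317.8, 232.7], dtype=float32), array([0.4639, 0.1073])), (array([357.9, 230. ], dtype=float32), array([0.5053, 0.1137])), (array([359.2, 250.3], dtype=float32), array([0.5091, 0.0918])), (array([319.1, 253. ], dtype=float32), array([0.4671, 0.0853]))]
blob 305 196 58 31
 jar (array([0.4794, 0.144 , 0.03  ]), np.float64(0.0039)) (array([0.4794, 0.144 , 0.024 ]), np.float64(0.0039))
blob 304 41 62 69
 ring (array([0.4678, 0.2627, 0.0304]), np.float64(0.0003))
cyl (array([0.4717, 0.1994, 0.03  ]), np.float64(0.0011)) (array([0.4717, 0.1994, 0.018 ]), np.float64(0.0004))
mat [[ 0.433 -0.307]
 [ 0.572 -0.313]
 [ 0.583 -0.042]
 [ 0.444 -0.037]]
plate 383 328 48 37 (array([ 0.6404, -0.2408,  0.0495]), np.float64(0.0008))
```

The centres sit at rack x ≈ −100 (V-block), −42 (jar), +16 (cylinder) and +78 (ring), which matches the given layout. The V-block's footprint measures about 50 mm along the lane and 42 mm across, turned to yaw ≈ 9°. I'll grip it first, across the lane.

```bash
python3 - <<'E'
from h import *
to(.489,.0855,.026,9.2)
E
```

```text
t 2.35 p [0.4697 0.1339 0.2612] yaw 5.07 width 0.0849 F [ 0.5 -0.7  0.1] g 0.0
shift mm [-50.   15.  235.2] rotvec deg [-0.01 -0.   -4.13]  shift after turn [-50.9  11.3 235.2]
```

```bash
python3 -m pendant '[{"dx":0,"dy":0,"dz":0,"rx":0,"ry":0,"rz":-4.1,"hand":0.085},{"dx":-0.025,"dy":0.0057,"dz":0.02,"rx":0,"ry":0,"rz":0,"hand":0.085},{"dx":-0.0259,"dy":0.0056,"dz":0.03,"rx":0,"ry":0,"rz":0,"hand":0.085},{"dx":0,"dy":0,"dz":0.035,"rx":0,"ry":0,"rz":0,"hand":0.085},{"dx":0,"dy":0,"dz":0.03,"rx":0,"ry":0,"rz":0,"hand":0.085},{"dx":0,"dy":0,"dz":0.025,"rx":0,"ry":0,"rz":0,"hand":0.085},{"dx":0,"dy":0,"dz":0.01,"rx":0,"ry":0,"rz":0,"hand":0.085},{"dx":0,"dy":0,"dz":0,"rx":0,"ry":0,"rz":0,"hand":0.085},{"dx":0,"dy":0,"dz":0,"rx":0,"ry":0,"rz":0,"hand":0.085}]'
python3 - <<'E'
from h import *
to(.489,.0855,.026,9.2)
im=shot("wrist","w3.png"); np.savez("w3.npz",**{k:np.array(v) for k,v in im.items()})
for x,y in((.4676,.108),(.509,.1144),(.5134,.0635),(.4709,.0568)): print(proj(im,np.array([x,y,.045])))
E
```

```text
clock: 3.1
position: [0.4894, 0.0855, 0.1117]
ee_rot: [0.0, 0.649, 0.761, 0.0]
contact_force: [-0.1, -0.1, 0.7]
width: 0.0851
gripper_force: 0.0
t 3.10 p [0.4894 0.0855 0.1117] yaw 9.07 width 0.0851 F [-0.1 -0.1  0.7] g 0.0
shift mm [ 0.  -0.4 85.7] rotvec deg [ 0.02 -0.   -0.13]  shift after turn [ 0.  -0.4 85.7]
(np.float64(295.0004803813709), np.float64(210.73859347382378))
(np.float64(364.9816378188524), np.float64(211.0756843835327))
(np.float64(356.89008683973606), np.float64(290.01305881116514))
(np.float64(289.2137674440058), np.float64(289.88700396304387))
```

View pics/w3.png

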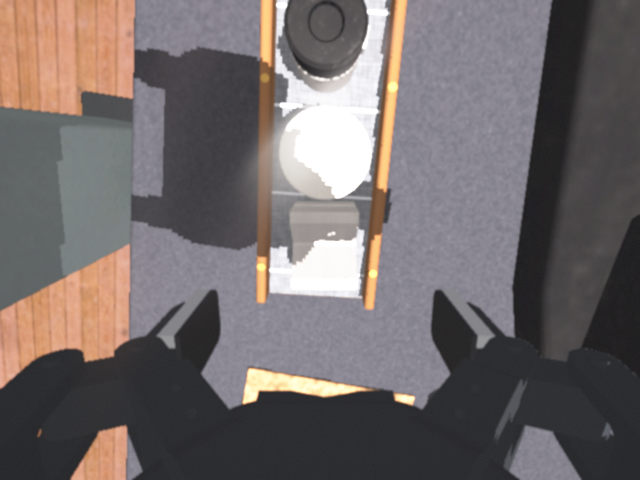

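Here the V-block spans u 290–358, v 203–290, with its edges square to the gripper. Its centre column 324 matches the mid-finger column 325, so the tool is centred on it. I'll descend and grip.

```bash
python3 -m pendant '[{"dx":0,"dy":0,"dz":0.03,"rx":0,"ry":0,"rz":0,"hand":0.085},{"dx":0,"dy":0,"dz":0.03,"rx":0,"ry":0,"rz":0,"hand":0.085},{"dx":0,"dy":0,"dz":0.02,"rx":0,"ry":0,"rz":0,"hand":0.085},{"dx":0,"dy":0,"dz":0.0057,"rx":0,"ry":0,"rz":0,"hand":0.085},{"dx":0,"dy":0,"dz":0,"rx":0,"ry":0,"rz":0,"hand":0.085},{"dx":0,"dy":0,"dz":0,"rx":0,"ry":0,"rz":0,"hand":0.06},{"dx":0,"dy":0,"dz":0,"rx":0,"ry":0,"rz":0,"hand":0.03},{"dx":0,"dy":0,"dz":0,"rx":0,"ry":0,"rz":0,"hand":0.03},{"dx":0,"dy":0,"dz":0,"rx":0,"ry":0,"rz":0,"hand":0.03},{"dx":0,"dy":0,"dz":0,"rx":0,"ry":0,"rz":0,"hand":0.03},{"dx":0,"dy":0,"dz":0,"rx":0,"ry":0,"rz":0,"hand":0.03},{"dx":0,"dy":0,"dz":0,"rx":0,"ry":0,"rz":0,"hand":0.03}]' 60
python3 - <<'E'
from h import *
to(.489,.0855,.026,9.2)
im=shot("wrist","w4.png")
E
```

```text
clock: 4.15
position: [0.4895, 0.0854, 0.0272]
ee_rot: [0.001, 0.649, 0.761, 0.001]
contact_force: [-2.2, -0.7, 7.2]
width: 0.0409
gripper_force: 62.8
t 4.15 p [0.4895 0.0854 0.0272] yaw 9.02 width 0.0409 F [-2.2 -0.7  7.2] g 62.8
shift mm [ 0.2 -0.5  1.2] rotvec deg [ 0.11  0.02 -0.18]  shift after turn [ 0.2 -0.5  1.2]
```

View pics/w4.png

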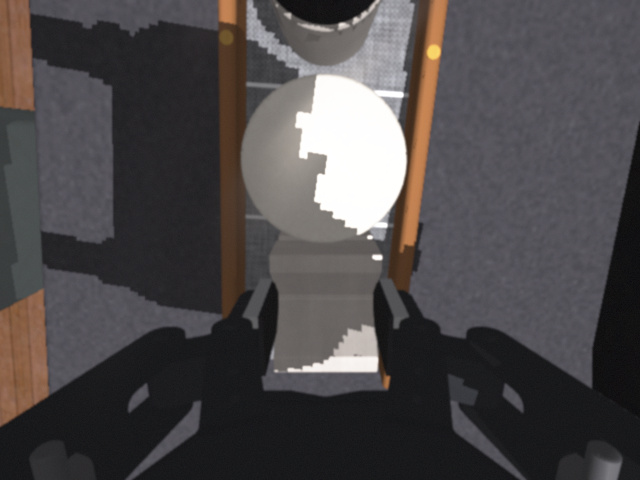

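V-block gripped at 41 mm and centred between the pads. The bottom edge of the view shows it square in the jaws. Lift it and carry it to the mat.

```bash
python3 -m pendant '[{"dx":0,"dy":0,"dz":-0.01,"rx":0,"ry":0,"rz":0,"hand":0.03},{"dx":0,"dy":0,"dz":-0.03,"rx":0,"ry":0,"rz":0,"hand":0.03},{"dx":0,"dy":0,"dz":-0.03,"rx":0,"ry":0,"rz":0,"hand":0.03},{"dx":0,"dy":0,"dz":-0.03,"rx":0,"ry":0,"rz":0,"hand":0.03},{"dx":-0.02,"dy":-0.0022,"dz":0,"rx":0,"ry":0,"rz":0,"hand":0.03},{"dx":-0.038,"dy":-0.0042,"dz":0,"rx":0,"ry":0,"rz":0,"hand":0.03},{"dx":-0.04,"dy":-0.0045,"dz":0,"rx":0,"ry":0,"rz":0,"hand":0.03},{"dx":-0.04,"dy":-0.0045,"dz":0,"rx":0,"ry":0,"rz":0,"hand":0.03},{"dx":-0.04,"dy":-0.0045,"dz":0,"rx":0,"ry":0,"rz":0,"hand":0.03},{"dx":-0.04,"dy":-0.0045,"dz":0,"rx":0,"ry":0,"rz":0,"hand":0.03},{"dx":-0.04,"dy":-0.0045,"dz":0,"rx":0,"ry":0,"rz":0,"hand":0.03},{"dx":-0.04,"dy":-0.0045,"dz":0,"rx":0,"ry":0,"rz":0,"hand":0.03}]'
python3 -m pendant '[{"dx":-0.03,"dy":-0.0035,"dz":0,"rx":0,"ry":0,"rz":0,"hand":0.03},{"dx":-0.01,"dy":-0.001,"dz":0.02,"rx":0,"ry":0,"rz":0,"hand":0.03},{"dx":0,"dy":0,"dz":0.03,"rx":0,"ry":0,"rz":0,"hand":0.03},{"dx":0,"dy":0,"dz":0.025,"rx":0,"ry":0,"rz":0,"hand":0.03},{"dx":0,"dy":0,"dz":0.01,"rx":0,"ry":0,"rz":0,"hand":0.03},{"dx":0,"dy":0,"dz":0,"rx":0,"ry":0,"rz":0,"hand":0.03},{"dx":0,"dy":0,"dz":0,"rx":0,"ry":0,"rz":0,"hand":0.03}]'
python3 - <<'E'
from h import *
to(.505,-.255,.026)
E
```

```text
clock: 5.2
position: [0.5017, -0.2157, 0.1255]
ee_rot: [-0.0, 0.65, 0.76, 0.0]
contact_force: [1.8, -0.6, -4.0]
width: 0.0407
gripper_force: 62.6
clock: 5.78
position: [0.5043, -0.2541, 0.0406]
ee_rot: [-0.0, 0.649, 0.761, -0.0]
contact_force: [0.8, -0.2, -4.1]
width: 0.0405
gripper_force: 62.5
t 5.78 p [ 0.5043 -0.2541  0.0406] yaw 9.02 width 0.0405 F [ 0.8 -0.2 -4.1] g 62.5
shift mm [-1.   0.5 14.6]
```

```bash
python3 -m pendant '[{"dx":0,"dy":0,"dz":0.010,"rx":0,"ry":0,"rz":0,"hand":0.03},{"dx":0,"dy":0,"dz":0.003,"rx":0,"ry":0,"rz":0,"hand":0.03},{"dx":0,"dy":0,"dz":0.0015,"rx":0,"ry":0,"rz":0,"hand":0.03},{"dx":0,"dy":0,"dz":0,"rx":0,"ry":0,"rz":0,"hand":0.03},{"dx":0,"dy":0,"dz":0,"rx":0,"ry":0,"rz":0,"hand":0.03}]'
python3 -m pendant '[{"dx":0,"dy":0,"dz":0,"rx":0,"ry":0,"rz":0,"hand":0.05},{"dx":0,"dy":0,"dz":0,"rx":0,"ry":0,"rz":0,"hand":0.07},{"dx":0,"dy":0,"dz":0,"rx":0,"ry":0,"rz":0,"hand":0.085},{"dx":0,"dy":0,"dz":0,"rx":0,"ry":0,"rz":0,"hand":0.085},{"dx":0,"dy":0,"dz":0,"rx":0,"ry":0,"rz":0,"hand":0.085},{"dx":0,"dy":0,"dz":-0.03,"rx":0,"ry":0,"rz":0,"hand":0.085},{"dx":0,"dy":0,"dz":-0.04,"rx":0,"ry":0,"rz":0,"hand":0.085},{"dx":0,"dy":0,"dz":-0.03,"rx":0,"ry":0,"rz":0,"hand":0.085}]'
python3 - <<'E'
from h import *
print(rot([0,.649,.761,0])[:2])
to(.4793,.144,.05,5.3)
E
```

```text
clock: 6.2
position: [0.5046, -0.2544, 0.0265]
ee_rot: [0.0, 0.649, 0.761, 0.0]
contact_force: [-0.9, 0.2, -4.3]
width: 0.0405
gripper_force: 62.5
clock: 6.87
position: [0.5046, -0.2545, 0.128]
ee_rot: [0.0, 0.649, 0.76, 0.0]
contact_force: [1.5, -0.7, 0.2]
width: 0.0848
gripper_force: 0.0
[[-0.15786917  0.98746004  0.        ]
 [ 0.98746004  0.15786917  0.        ]]
t 6.87 p [ 0.5046 -0.2545  0.128 ] yaw 9.00 width 0.0848 F [ 1.5 -0.7  0.2] g 0.0
shift mm [397.6  37.3  77.8] rotvec deg [0.03 0.02 3.7 ]  shift after turn [399.1  11.6  78. ]
```

```bash
python3 -m pendant '[{"dx":0.01,"dy":0.0003,"dz":-0.01,"rx":0,"ry":0,"rz":3.7,"hand":0.085},{"dx":0.03,"dy":0.001,"dz":-0.01,"rx":0,"ry":0,"rz":0,"hand":0.085},{"dx":0.04,"dy":0.0012,"dz":0,"rx":0,"ry":0,"rz":0,"hand":0.085},{"dx":0.04,"dy":0.0012,"dz":0,"rx":0,"ry":0,"rz":0,"hand":0.085},{"dx":0.04,"dy":0.0012,"dz":0,"rx":0,"ry":0,"rz":0,"hand":0.085},{"dx":0.04,"dy":0.0012,"dz":0,"rx":0,"ry":0,"rz":0,"hand":0.085},{"dx":0.04,"dy":0.0012,"dz":0,"rx":0,"ry":0,"rz":0,"hand":0.085},{"dx":0.04,"dy":0.0012,"dz":0,"rx":0,"ry":0,"rz":0,"hand":0.085},{"dx":0.04,"dy":0.0012,"dz":0,"rx":0,"ry":0,"rz":0,"hand":0.085},{"dx":0.035,"dy":0.001,"dz":0,"rx":0,"ry":0,"rz":0,"hand":0.085},{"dx":0.02,"dy":0.0006,"dz":0,"rx":0,"ry":0,"rz":0,"hand":0.085},{"dx":0.01,"dy":0.0003,"dz":0,"rx":0,"ry":0,"rz":0,"hand":0.085}]'
python3 - <<'E'
from h import *
im=shot("wrist","w5.png"); np.savez("w5.npz",**{k:np.array(v) for k,v in im.items()})
to(.4793,.144,.036,5.3)
p=ray(im,325,237,.067);print(p)
for q in((.4793,.144,.067),(.4717,.1994,.085)): print(proj(im,np.array(q)))
E
```

```text
clock: 7.87
position: [0.4791, 0.1328, 0.1463]
ee_rot: [-0.0, 0.672, 0.74, 0.0]
contact_force: [0.4, -0.4, -0.7]
width: 0.0848
gripper_force: 0.0
t 7.92 p [0.4793 0.133  0.1463] yaw 5.47 width 0.0853 F [0.1 1.5 0.5] g 0.0
shift mm [ 10.8   1.  110.3] rotvec deg [ 0.04 -0.09  0.17]  shift after turn [ 11.    1.  110.3]
[0.47850095 0.1387812  0.067     ]
(np.float64(327.00839448746717), np.float64(229.31416254780243))
(np.float64(323.15783631499716), np.float64(138.9972480436137))
```

View pics/w5.png

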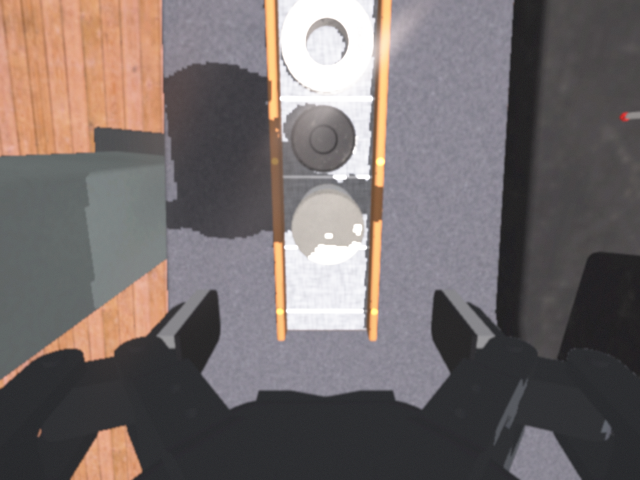

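The jar lid spans u 291–364 (centre 327.5, 229) and the cap u 290–355 (323, 138.5). Both are within a pixel of what the measured centres predict. Now grip the jar by its lid.

```bash
python3 -m pendant '[{"dx":0.011,"dy":0.001,"dz":0.03,"rx":0,"ry":0,"rz":0,"hand":0.085},{"dx":0,"dy":0,"dz":0.035,"rx":0,"ry":0,"rz":0,"hand":0.085},{"dx":0,"dy":0,"dz":0.03,"rx":0,"ry":0,"rz":0,"hand":0.085},{"dx":0,"dy":0,"dz":0.0153,"rx":0,"ry":0,"rz":0,"hand":0.085},{"dx":0,"dy":0,"dz":0,"rx":0,"ry":0,"rz":0,"hand":0.085},{"dx":0,"dy":0,"dz":0,"rx":0,"ry":0,"rz":0,"hand":0.065},{"dx":0,"dy":0,"dz":0,"rx":0,"ry":0,"rz":0,"hand":0.04},{"dx":0,"dy":0,"dz":0,"rx":0,"ry":0,"rz":0,"hand":0.04},{"dx":0,"dy":0,"dz":0,"rx":0,"ry":0,"rz":0,"hand":0.04},{"dx":0,"dy":0,"dz":0,"rx":0,"ry":0,"rz":0,"hand":0.04},{"dx":0,"dy":0,"dz":0,"rx":0,"ry":0,"rz":0,"hand":0.04},{"dx":0,"dy":0,"dz":0,"rx":0,"ry":0,"rz":0,"hand":0.04}]' 35
python3 - <<'E'
from h import *
to(.51,-.17,.15,5.3)
to(.51,-.17,.034,5.3)
E
```

```text
clock: 8.92
position: [0.4811, 0.141, 0.0375]
ee_rot: [0.001, 0.673, 0.739, 0.001]
contact_force: [-1.6, -1.1, 5.6]
width: 0.0472
gripper_force: 35.7
t 8.92 p [0.4811 0.141  0.0375] yaw 5.33 width 0.0472 F [-1.6 -1.1  5.6] g 35.7
shift mm [-312.4    0.4 -112.4] rotvec deg [0.22 0.01 0.03]  shift after turn [-3.124e+02  1.000e-01 -1.125e+02]
t 8.92 p [0.4811 0.141  0.0375] yaw 5.33 width 0.0472 F [-1.6 -1.1  5.6] g 35.7
shift mm [-3.124e+02 -1.000e-01  3.500e+00] rotvec deg [0.22 0.01 0.03]  shift after turn [-3.124e+02  1.000e-01  3.500e+00]
```

```bash
python3 -m pendant '[{"dx":0,"dy":0,"dz":-0.015,"rx":0,"ry":0,"rz":0,"hand":0.04},{"dx":0,"dy":0,"dz":-0.03,"rx":0,"ry":0,"rz":0,"hand":0.04},{"dx":0,"dy":0,"dz":-0.025,"rx":0,"ry":0,"rz":0,"hand":0.04},{"dx":-0.02,"dy":0,"dz":-0.01,"rx":0,"ry":0,"rz":0,"hand":0.04},{"dx":-0.04,"dy":0,"dz":0,"rx":0,"ry":0,"rz":0,"hand":0.04},{"dx":-0.04,"dy":0,"dz":0,"rx":0,"ry":0,"rz":0,"hand":0.04},{"dx":-0.04,"dy":0,"dz":0,"rx":0,"ry":0,"rz":0,"hand":0.04},{"dx":-0.04,"dy":0,"dz":0,"rx":0,"ry":0,"rz":0,"hand":0.04},{"dx":-0.04,"dy":0,"dz":0,"rx":0,"ry":0,"rz":0,"hand":0.04},{"dx":-0.04,"dy":0,"dz":0,"rx":0,"ry":0,"rz":0,"hand":0.04},{"dx":-0.032,"dy":0,"dz":0,"rx":0,"ry":0,"rz":0,"hand":0.04},{"dx":-0.02,"dy":0,"dz":0.01,"rx":0,"ry":0,"rz":0,"hand":0.04}]'
python3 -m pendant '[{"dx":0,"dy":0,"dz":0.03,"rx":0,"ry":0,"rz":0,"hand":0.04},{"dx":0,"dy":0,"dz":0.02,"rx":0,"ry":0,"rz":0,"hand":0.04},{"dx":0,"dy":0,"dz":0.01,"rx":0,"ry":0,"rz":0,"hand":0.04},{"dx":0,"dy":0,"dz":0,"rx":0,"ry":0,"rz":0,"hand":0.04},{"dx":0,"dy":0,"dz":0,"rx":0,"ry":0,"rz":0,"hand":0.04}]'
python3 - <<'E'
from h import *
to(.51,-.17,.0358,5.3)
E
```

```text
clock: 9.92
position: [0.5104, -0.174, 0.1078]
ee_rot: [0.003, 0.674, 0.738, 0.0]
contact_force: [0.6, -0.9, -0.6]
width: 0.0472
gripper_force: 36.3
clock: 10.33
position: [0.5086, -0.1694, 0.046]
ee_rot: [-0.0, 0.673, 0.739, 0.0]
contact_force: [0.0, 0.1, 0.2]
width: 0.047
gripper_force: 36.3
t 10.33 p [ 0.5086 -0.1694  0.046 ] yaw 5.33 width 0.0470 F [0.  0.1 0.2] g 36.3
shift mm [-0.8  1.3 10.2] rotvec deg [-0.01 -0.01  0.03]  shift after turn [-0.8  1.3 10.2]
```

```bash
python3 -m pendant '[{"dx":0,"dy":0,"dz":0.007,"rx":0,"ry":0,"rz":0,"hand":0.04},{"dx":0,"dy":0,"dz":0.003,"rx":0,"ry":0,"rz":0,"hand":0.04},{"dx":0,"dy":0,"dz":0,"rx":0,"ry":0,"rz":0,"hand":0.04},{"dx":0,"dy":0,"dz":0,"rx":0,"ry":0,"rz":0,"hand":0.04}]'
python3 -m pendant '[{"dx":0,"dy":0,"dz":0,"rx":0,"ry":0,"rz":0,"hand":0.055},{"dx":0,"dy":0,"dz":0,"rx":0,"ry":0,"rz":0,"hand":0.07},{"dx":0,"dy":0,"dz":0,"rx":0,"ry":0,"rz":0,"hand":0.085},{"dx":0,"dy":0,"dz":0,"rx":0,"ry":0,"rz":0,"hand":0.085},{"dx":0,"dy":0,"dz":0,"rx":0,"ry":0,"rz":0,"hand":0.085},{"dx":0,"dy":0,"dz":-0.03,"rx":0,"ry":0,"rz":0,"hand":0.085},{"dx":0,"dy":0,"dz":-0.04,"rx":0,"ry":0,"rz":0,"hand":0.085},{"dx":0,"dy":0,"dz":-0.04,"rx":0,"ry":0,"rz":0,"hand":0.085}]'
python3 - <<'E'
from h import *
to(.4717,.1994,.05,5.3)
E
```

```text
clock: 10.67
position: [0.5087, -0.1694, 0.0362]
ee_rot: [0.0, 0.673, 0.739, 0.0]
contact_force: [-0.3, 0.3, -0.4]
width: 0.0471
gripper_force: 36.3
clock: 11.33
position: [0.5075, -0.1691, 0.1461]
ee_rot: [-0.002, 0.674, 0.739, -0.0]
contact_force: [1.3, -1.3, -0.2]
width: 0.0851
gripper_force: 0.0
t 11.33 p [ 0.5075 -0.1691  0.1461] yaw 5.30 width 0.0851 F [ 1.3 -1.3 -0.2] g 0.0
shift mm [370.1  -1.3  96.7] rotvec deg [-0.17 -0.11  0.  ]  shift after turn [370.3  -1.6  96.1]
```

```bash
python3 -m pendant '[{"dx":0.02,"dy":0,"dz":0,"rx":0,"ry":0,"rz":0,"hand":0.085},{"dx":0.04,"dy":0,"dz":0,"rx":0,"ry":0,"rz":0,"hand":0.085},{"dx":0.04,"dy":0,"dz":0,"rx":0,"ry":0,"rz":0,"hand":0.085},{"dx":0.04,"dy":0,"dz":0,"rx":0,"ry":0,"rz":0,"hand":0.085},{"dx":0.04,"dy":0,"dz":0,"rx":0,"ry":0,"rz":0,"hand":0.085},{"dx":0.04,"dy":0,"dz":0,"rx":0,"ry":0,"rz":0,"hand":0.085},{"dx":0.04,"dy":0,"dz":0,"rx":0,"ry":0,"rz":0,"hand":0.085},{"dx":0.04,"dy":0,"dz":0,"rx":0,"ry":0,"rz":0,"hand":0.085},{"dx":0.04,"dy":-0.001,"dz":0,"rx":0,"ry":0,"rz":0,"hand":0.085},{"dx":0.03,"dy":-0.001,"dz":0,"rx":0,"ry":0,"rz":0,"hand":0.085},{"dx":0,"dy":0,"dz":0.02,"rx":0,"ry":0,"rz":0,"hand":0.085},{"dx":0,"dy":0,"dz":0,"rx":0,"ry":0,"rz":0,"hand":0.085}]'
python3 - <<'E'
from h import *
to(.4717,.1994,.043,5.3)
E
```

```text
clock: 12.33
position: [0.4699, 0.1999, 0.1236]
ee_rot: [-0.001, 0.672, 0.74, -0.002]
contact_force: [-1.0, -0.9, -0.9]
width: 0.0848
gripper_force: 0.0
t 12.33 p [0.4699 0.1999 0.1236] yaw 5.51 width 0.0848 F [-1.  -0.9 -0.9] g 0.0
shift mm [-0.6  2.1 80.6] rotvec deg [-0.26  0.04  0.21]  shift after turn [-0.6  1.7 80.6]
```

```bash
python3 -m pendant '[{"dx":0,"dy":0.001,"dz":0.03,"rx":0,"ry":0,"rz":0,"hand":0.085},{"dx":0,"dy":0,"dz":0.03,"rx":0,"ry":0,"rz":0,"hand":0.085},{"dx":0,"dy":0,"dz":0.01,"rx":0,"ry":0,"rz":0,"hand":0.085},{"dx":0,"dy":0,"dz":0,"rx":0,"ry":0,"rz":0,"hand":0.085},{"dx":0,"dy":0,"dz":0,"rx":0,"ry":0,"rz":0,"hand":0.085},{"dx":0,"dy":0,"dz":0,"rx":0,"ry":0,"rz":0,"hand":0.085}]'
python3 - <<'E'
from h import *
to(.4717,.1994,.043,5.3)
E
```

```text
clock: 12.83
position: [0.4747, 0.1986, 0.0572]
ee_rot: [0.001, 0.674, 0.739, 0.001]
contact_force: [0.7, -0.1, -0.6]
width: 0.085
gripper_force: 0.0
t 12.83 p [0.4747 0.1986 0.0572] yaw 5.26 width 0.0850 F [ 0.7 -0.1 -0.6] g 0.0
shift mm [ 1.1 -2.9 14.2] rotvec deg [ 0.14 -0.02 -0.04]  shift after turn [ 1.1 -2.9 14.2]
```

```bash
for i in 1 2; do python3 -m pendant '[{"dx":0,"dy":0,"dz":0,"rx":0,"ry":0,"rz":0,"hand":0.085},{"dx":0,"dy":0,"dz":0,"rx":0,"ry":0,"rz":0,"hand":0.085},{"dx":0,"dy":0,"dz":0,"rx":0,"ry":0,"rz":0,"hand":0.085}]' | grep pos; done
python3 - <<'E'
from h import *
to(.4717,.1994,.043,5.3)
E
```

```text
position: [0.474, 0.1988, 0.0569]
position: [0.4733, 0.1988, 0.056]
t 13.33 p [0.4733 0.1988 0.056 ] yaw 5.31 width 0.0853 F [ 0.3 -0.1 -0.3] g 0.0
shift mm [ 0.8 -1.5 13. ] rotvec deg [ 0.02 -0.01  0.01]  shift after turn [ 0.8 -1.5 13. ]
```

```bash
python3 -m pendant '[{"dx":0.0005,"dy":-0.001,"dz":0.012,"rx":0,"ry":0,"rz":0,"hand":0.085},{"dx":0,"dy":0,"dz":0,"rx":0,"ry":0,"rz":0,"hand":0.085},{"dx":0,"dy":0,"dz":0,"rx":0,"ry":0,"rz":0,"hand":0.085},{"dx":0,"dy":0,"dz":0,"rx":0,"ry":0,"rz":0,"hand":0.085},{"dx":0,"dy":0,"dz":0,"rx":0,"ry":0,"rz":0,"hand":0.085},{"dx":0,"dy":0,"dz":0,"rx":0,"ry":0,"rz":0,"hand":0.085},{"dx":0,"dy":0,"dz":0,"rx":0,"ry":0,"rz":0,"hand":0.085},{"dx":0,"dy":0,"dz":0,"rx":0,"ry":0,"rz":0,"hand":0.085}]'
python3 - <<'E'
from h import *
to(.4717,.1994,.043,5.3)
E
python3 -m pendant '[{"dx":0,"dy":0,"dz":0,"rx":0,"ry":0,"rz":0,"hand":0.065},{"dx":0,"dy":0,"dz":0,"rx":0,"ry":0,"rz":0,"hand":0.05},{"dx":0,"dy":0,"dz":0,"rx":0,"ry":0,"rz":0,"hand":0.03},{"dx":0,"dy":0,"dz":0,"rx":0,"ry":0,"rz":0,"hand":0.03},{"dx":0,"dy":0,"dz":0,"rx":0,"ry":0,"rz":0,"hand":0.03},{"dx":0,"dy":0,"dz":0,"rx":0,"ry":0,"rz":0,"hand":0.03},{"dx":0,"dy":0,"dz":0,"rx":0,"ry":0,"rz":0,"hand":0.03},{"dx":0,"dy":0,"dz":0,"rx":0,"ry":0,"rz":0,"hand":0.03},{"dx":0,"dy":0,"dz":0,"rx":0,"ry":0,"rz":0,"hand":0.03}]' 70
python3 - <<'E'
from h import *
to(.513,-.085,.15,5.3)
E
```

```text
clock: 14.0
position: [0.4724, 0.1992, 0.044]
ee_rot: [0.0, 0.674, 0.739, 0.0]
contact_force: [-0.4, -0.5, 1.4]
width: 0.0852
gripper_force: 0.0
t 14.00 p [0.4724 0.1992 0.044 ] yaw 5.30 width 0.0852 F [-0.4 -0.5  1.4] g 0.0
shift mm [ 0.3 -0.7  1. ] rotvec deg [ 0.03 -0.01  0.  ]  shift after turn [ 0.3 -0.7  1. ]
clock: 14.75
position: [0.472, 0.1991, 0.0441]
ee_rot: [-0.0, 0.674, 0.739, -0.0]
contact_force: [-2.2, 0.1, 5.6]
width: 0.0354
gripper_force: 70.0
t 14.75 p [0.472  0.1991 0.0441] yaw 5.31 width 0.0354 F [-2.2  0.1  5.6] g 70.0
shift mm [-286.7   14.5 -105.9] rotvec deg [-0.02 -0.    0.01]  shift after turn [-286.7   14.6 -105.9]
```

```bash
python3 -m pendant '[{"dx":0,"dy":0,"dz":-0.015,"rx":0,"ry":0,"rz":0,"hand":0.03},{"dx":0,"dy":0,"dz":-0.03,"rx":0,"ry":0,"rz":0,"hand":0.03},{"dx":0,"dy":0,"dz":-0.025,"rx":0,"ry":0,"rz":0,"hand":0.03},{"dx":-0.02,"dy":0.001,"dz":-0.01,"rx":0,"ry":0,"rz":0,"hand":0.03},{"dx":-0.035,"dy":0.002,"dz":0,"rx":0,"ry":0,"rz":0,"hand":0.03},{"dx":-0.04,"dy":0.002,"dz":0,"rx":0,"ry":0,"rz":0,"hand":0.03},{"dx":-0.04,"dy":0.002,"dz":0,"rx":0,"ry":0,"rz":0,"hand":0.03},{"dx":-0.04,"dy":0.002,"dz":0,"rx":0,"ry":0,"rz":0,"hand":0.03},{"dx":-0.04,"dy":0.002,"dz":0,"rx":0,"ry":0,"rz":0,"hand":0.03},{"dx":-0.035,"dy":0.002,"dz":0,"rx":0,"ry":0,"rz":0,"hand":0.03},{"dx":-0.025,"dy":0.001,"dz":0,"rx":0,"ry":0,"rz":0,"hand":0.03},{"dx":-0.012,"dy":0.0006,"dz":0.01,"rx":0,"ry":0,"rz":0,"hand":0.03}]'
python3 -m pendant '[{"dx":0,"dy":0,"dz":0.03,"rx":0,"ry":0,"rz":0,"hand":0.03},{"dx":0,"dy":0,"dz":0.02,"rx":0,"ry":0,"rz":0,"hand":0.03},{"dx":0,"dy":0,"dz":0.01,"rx":0,"ry":0,"rz":0,"hand":0.03},{"dx":0,"dy":0,"dz":0,"rx":0,"ry":0,"rz":0,"hand":0.03},{"dx":0,"dy":0,"dz":0,"rx":0,"ry":0,"rz":0,"hand":0.03},{"dx":0,"dy":0,"dz":0,"rx":0,"ry":0,"rz":0,"hand":0.03}]'
python3 - <<'E'
from h import *
to(.513,-.085,.043,5.3)
E
```

```text
clock: 15.75
position: [0.5149, -0.0894, 0.1139]
ee_rot: [0.002, 0.675, 0.738, 0.0]
contact_force: [1.8, -0.0, -5.3]
width: 0.0349
gripper_force: 71.5
clock: 16.25
position: [0.5143, -0.085, 0.0544]
ee_rot: [0.001, 0.673, 0.739, 0.0]
contact_force: [-0.1, 0.6, -5.3]
width: 0.0353
gripper_force: 71.5
t 16.25 p [ 0.5143 -0.085   0.0544] yaw 5.35 width 0.0353 F [-0.1  0.6 -5.3] g 71.5
shift mm [ 0.2 -1.3 11.4] rotvec deg [0.1  0.03 0.05]  shift after turn [ 0.2 -1.3 11.4]
```

```bash
python3 -m pendant '[{"dx":0,"dy":0,"dz":0.007,"rx":0,"ry":0,"rz":0,"hand":0.03},{"dx":0,"dy":0,"dz":0.0037,"rx":0,"ry":0,"rz":0,"hand":0.03},{"dx":0,"dy":0,"dz":0,"rx":0,"ry":0,"rz":0,"hand":0.03},{"dx":0,"dy":0,"dz":0,"rx":0,"ry":0,"rz":0,"hand":0.03},{"dx":0,"dy":0,"dz":0,"rx":0,"ry":0,"rz":0,"hand":0.03},{"dx":0,"dy":0,"dz":0,"rx":0,"ry":0,"rz":0,"hand":0.03},{"dx":0,"dy":0,"dz":0,"rx":0,"ry":0,"rz":0,"hand":0.03}]'
python3 -m pendant '[{"dx":0,"dy":0,"dz":0,"rx":0,"ry":0,"rz":0,"hand":0.045},{"dx":0,"dy":0,"dz":0,"rx":0,"ry":0,"rz":0,"hand":0.065},{"dx":0,"dy":0,"dz":0,"rx":0,"ry":0,"rz":0,"hand":0.085},{"dx":0,"dy":0,"dz":0,"rx":0,"ry":0,"rz":0,"hand":0.085},{"dx":0,"dy":0,"dz":0,"rx":0,"ry":0,"rz":0,"hand":0.085},{"dx":0,"dy":0,"dz":-0.03,"rx":0,"ry":0,"rz":0,"hand":0.085},{"dx":0,"dy":0,"dz":-0.04,"rx":0,"ry":0,"rz":0,"hand":0.085},{"dx":0,"dy":0,"dz":-0.04,"rx":0,"ry":0,"rz":0,"hand":0.085},{"dx":0,"dy":0,"dz":0,"rx":0,"ry":0,"rz":0,"hand":0.085}]'
python3 - <<'E'
from h import *
to(.4678,.2627,.15,95.3)
E
```

```text
clock: 16.83
position: [0.5135, -0.0853, 0.0433]
ee_rot: [0.0, 0.674, 0.739, 0.0]
contact_force: [-0.6, 0.5, -5.7]
width: 0.0354
gripper_force: 71.4
clock: 17.58
position: [0.5185, -0.0868, 0.1608]
ee_rot: [0.007, 0.674, 0.739, 0.003]
contact_force: [1.2, -0.4, 0.4]
width: 0.0849
gripper_force: 0.0
t 17.58 p [ 0.5185 -0.0868  0.1608] yaw 5.32 width 0.0849 F [ 1.2 -0.4  0.4] g 0.0
shift mm [352.7 -18.3   8.5] rotvec deg [  0.39   0.91 -89.99]  shift after turn [ 18.2 352.7  10.8]
```

```bash
python3 -m pendant '[{"dx":0.03,"dy":-0.001,"dz":0,"rx":0,"ry":0,"rz":0,"hand":0.085},{"dx":0.04,"dy":-0.0015,"dz":0,"rx":0,"ry":0,"rz":0,"hand":0.085},{"dx":0.04,"dy":-0.0015,"dz":0,"rx":0,"ry":0,"rz":0,"hand":0.085},{"dx":0.04,"dy":-0.0015,"dz":0,"rx":0,"ry":0,"rz":0,"hand":0.085},{"dx":0.04,"dy":-0.0015,"dz":0,"rx":0,"ry":0,"rz":0,"hand":0.085},{"dx":0.04,"dy":-0.0015,"dz":0,"rx":0,"ry":0,"rz":0,"hand":0.085},{"dx":0.04,"dy":-0.0015,"dz":0,"rx":0,"ry":0,"rz":0,"hand":0.085},{"dx":0.04,"dy":-0.0015,"dz":0,"rx":0,"ry":0,"rz":0,"hand":0.085},{"dx":0.03,"dy":-0.0012,"dz":0,"rx":0,"ry":0,"rz":0,"hand":0.085},{"dx":0.01,"dy":0,"dz":0,"rx":0,"ry":0,"rz":0,"hand":0.085},{"dx":0,"dy":0,"dz":0,"rx":0,"ry":0,"rz":-7,"hand":0.085},{"dx":0,"dy":0,"dz":0,"rx":0,"ry":0,"rz":-7,"hand":0.085}]'
python3 -m pendant '[{"dx":0,"dy":0,"dz":0,"rx":0,"ry":0,"rz":-7,"hand":0.085},{"dx":0,"dy":0,"dz":0,"rx":0,"ry":0,"rz":-7,"hand":0.085},{"dx":0,"dy":0,"dz":0,"rx":0,"ry":0,"rz":-7,"hand":0.085},{"dx":0,"dy":0,"dz":0,"rx":0,"ry":0,"rz":-7,"hand":0.085},{"dx":0,"dy":0,"dz":0,"rx":0,"ry":0,"rz":-7,"hand":0.085},{"dx":0,"dy":0,"dz":0,"rx":0,"ry":0,"rz":-7,"hand":0.085},{"dx":0,"dy":0,"dz":0,"rx":0,"ry":0,"rz":-7,"hand":0.085},{"dx":0,"dy":0,"dz":0,"rx":0,"ry":0,"rz":-7,"hand":0.085},{"dx":0,"dy":0,"dz":0,"rx":0,"ry":0,"rz":-7,"hand":0.085},{"dx":0,"dy":0,"dz":0,"rx":0,"ry":0,"rz":-7,"hand":0.085},{"dx":0,"dy":0,"dz":0,"rx":0,"ry":0,"rz":-6,"hand":0.085},{"dx":0,"dy":0,"dz":0,"rx":0,"ry":0,"rz":0,"hand":0.085}]'
python3 -m pendant '[{"dx":0,"dy":0,"dz":0,"rx":0,"ry":0,"rz":0,"hand":0.085},{"dx":0,"dy":0,"dz":0,"rx":0,"ry":0,"rz":0,"hand":0.085},{"dx":0,"dy":0,"dz":0,"rx":0,"ry":0,"rz":0,"hand":0.085}]'
python3 - <<'E'
from h import *
im=shot("wrist","w6.png"); np.savez("w6.npz",**{k:np.array(v) for k,v in im.items()})
to(.4678,.2627,.012,95.3)
print(proj(im,np.array([.4678,.2627,.025])))
E
```

```text
clock: 18.58
position: [0.4681, 0.2627, 0.1529]
ee_rot: [0.0, 0.575, 0.818, -0.0]
contact_force: [-0.2, 0.3, -0.1]
width: 0.085
gripper_force: 0.0
clock: 19.58
position: [0.4685, 0.2614, 0.1531]
ee_rot: [0.0, -0.047, 0.999, -0.0]
contact_force: [-0.1, -0.4, 0.2]
width: 0.0852
gripper_force: 0.0
clock: 19.83
position: [0.4684, 0.2619, 0.1531]
ee_rot: [0.0, -0.045, 0.999, -0.0]
contact_force: [-0.8, -0.5, -0.9]
width: 0.0848
gripper_force: 0.0
t 19.88 p [0.4684 0.2619 0.1531] yaw 95.23 width 0.0849 F [1.1 0.6 0.1] g 0.0
shift mm [  0.5   0.9 141.1] rotvec deg [-0.    0.   -0.07]  shift after turn [  0.5   0.9 141.1]
(np.float64(326.2688409370664), np.float64(227.38119232108278))
```

View pics/w6.png

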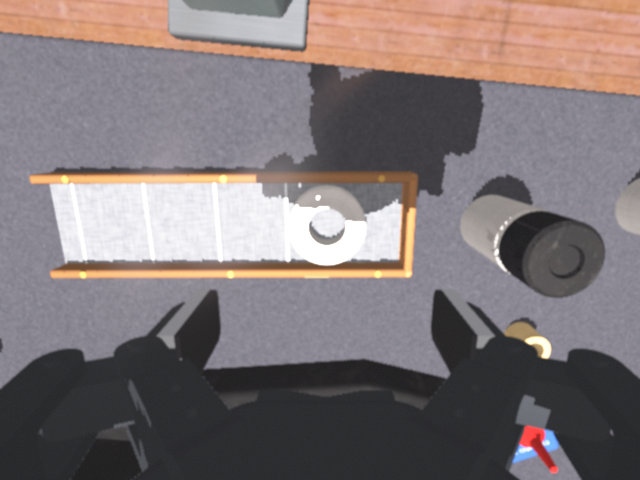

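The ring centre is at about (328,226), within 1 mm of the prediction. The end wall and the look-alike cylinder to the right are clear of the fingers. Now descend and grip the ring.

```bash
python3 -m pendant '[{"dx":0.0005,"dy":0.0015,"dz":0.03,"rx":0,"ry":0,"rz":0,"hand":0.085},{"dx":0,"dy":0,"dz":0.035,"rx":0,"ry":0,"rz":0,"hand":0.085},{"dx":0,"dy":0,"dz":0.035,"rx":0,"ry":0,"rz":0,"hand":0.085},{"dx":0,"dy":0,"dz":0.025,"rx":0,"ry":0,"rz":0,"hand":0.085},{"dx":0,"dy":0,"dz":0.013,"rx":0,"ry":0,"rz":0,"hand":0.085},{"dx":0,"dy":0,"dz":0.008,"rx":0,"ry":0,"rz":0,"hand":0.085},{"dx":0,"dy":0,"dz":0,"rx":0,"ry":0,"rz":0,"hand":0.085},{"dx":0,"dy":0,"dz":0,"rx":0,"ry":0,"rz":0,"hand":0.085},{"dx":0,"dy":0,"dz":0,"rx":0,"ry":0,"rz":0,"hand":0.085},{"dx":0,"dy":0,"dz":0,"rx":0,"ry":0,"rz":0,"hand":0.085},{"dx":0,"dy":0,"dz":0,"rx":0,"ry":0,"rz":0,"hand":0.085},{"dx":0,"dy":0,"dz":0,"rx":0,"ry":0,"rz":0,"hand":0.085}]'
python3 -m pendant '[{"dx":0,"dy":0,"dz":0,"rx":0,"ry":0,"rz":0,"hand":0.07},{"dx":0,"dy":0,"dz":0,"rx":0,"ry":0,"rz":0,"hand":0.055},{"dx":0,"dy":0,"dz":0,"rx":0,"ry":0,"rz":0,"hand":0.055},{"dx":0,"dy":0,"dz":0,"rx":0,"ry":0,"rz":0,"hand":0.055},{"dx":0,"dy":0,"dz":0,"rx":0,"ry":0,"rz":0,"hand":0.055},{"dx":0,"dy":0,"dz":0,"rx":0,"ry":0,"rz":0,"hand":0.055}]' 60
python3 - <<'E'
from h import *
to(.6404,-.2408,.15)
E
```

```text
clock: 20.88
position: [0.4682, 0.2637, 0.008]
ee_rot: [0.001, -0.046, 0.999, 0.0]
contact_force: [-0.5, 0.5, 0.2]
width: 0.0849
gripper_force: 0.0
clock: 21.38
position: [0.4678, 0.2633, 0.0083]
ee_rot: [0.0, -0.046, 0.999, -0.0]
contact_force: [-2.6, -2.0, 8.2]
width: 0.0582
gripper_force: 62.0
t 21.38 p [0.4678 0.2633 0.0083] yaw 95.33 width 0.0582 F [-2.6 -2.   8.2] g 62.0
shift mm [-125.1 -517.9 -141.5]
```

```bash
python3 -m pendant '[{"dx":0,"dy":0,"dz":-0.01,"rx":0,"ry":0,"rz":0,"hand":0.055},{"dx":0,"dy":0,"dz":-0.02,"rx":0,"ry":0,"rz":0,"hand":0.055},{"dx":0,"dy":0,"dz":-0.02,"rx":0,"ry":0,"rz":0,"hand":0.055},{"dx":0,"dy":0,"dz":0,"rx":0,"ry":0,"rz":0,"hand":0.055},{"dx":0,"dy":0,"dz":0,"rx":0,"ry":0,"rz":0,"hand":0.055},{"dx":0,"dy":0,"dz":0,"rx":0,"ry":0,"rz":0,"hand":0.055}]'
python3 - <<'E'
from h import *
im=shot("wrist","w7.png")
E
```

```text
clock: 21.88
position: [0.4669, 0.2632, 0.0563]
ee_rot: [-0.001, -0.046, 0.999, -0.0]
contact_force: [-1.0, -0.2, -3.3]
width: 0.0579
gripper_force: 65.1
```

View pics/w7.png

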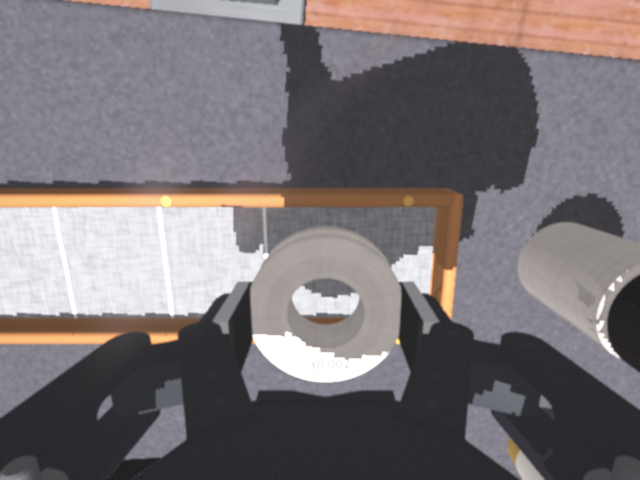

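The ring is held level and centred between the pads (u 250–401). I'll carry it down the robot's side, above the mat, and then look at the plate.

```bash
python3 -m pendant '[{"dx":0,"dy":0,"dz":-0.03,"rx":0,"ry":0,"rz":0,"hand":0.055},{"dx":0,"dy":-0.01,"dz":-0.035,"rx":0,"ry":0,"rz":0,"hand":0.055},{"dx":0,"dy":-0.025,"dz":-0.03,"rx":0,"ry":0,"rz":0,"hand":0.055},{"dx":0,"dy":-0.035,"dz":-0.02,"rx":0,"ry":0,"rz":0,"hand":0.055},{"dx":0,"dy":-0.04,"dz":0,"rx":0,"ry":0,"rz":0,"hand":0.055},{"dx":0,"dy":-0.04,"dz":0,"rx":0,"ry":0,"rz":0,"hand":0.055},{"dx":0,"dy":-0.04,"dz":0,"rx":0,"ry":0,"rz":0,"hand":0.055},{"dx":0,"dy":-0.04,"dz":0,"rx":0,"ry":0,"rz":0,"hand":0.055},{"dx":0,"dy":-0.04,"dz":0,"rx":0,"ry":0,"rz":0,"hand":0.055},{"dx":0,"dy":-0.04,"dz":0,"rx":0,"ry":0,"rz":0,"hand":0.055},{"dx":0,"dy":-0.04,"dz":0,"rx":0,"ry":0,"rz":0,"hand":0.055},{"dx":0,"dy":-0.04,"dz":0,"rx":0,"ry":0,"rz":0,"hand":0.055}]'
python3 -m pendant '[{"dx":0,"dy":-0.04,"dz":0,"rx":0,"ry":0,"rz":0,"hand":0.055},{"dx":-0.005,"dy":-0.04,"dz":0,"rx":0,"ry":0,"rz":0,"hand":0.055},{"dx":-0.02,"dy":-0.03,"dz":0,"rx":0,"ry":0,"rz":0,"hand":0.055},{"dx":-0.015,"dy":-0.02,"dz":0,"rx":0,"ry":0,"rz":0,"hand":0.055},{"dx":0,"dy":0,"dz":0,"rx":0,"ry":0,"rz":0,"hand":0.055},{"dx":0,"dy":0,"dz":0,"rx":0,"ry":0,"rz":0,"hand":0.055},{"dx":0,"dy":0,"dz":0,"rx":0,"ry":0,"rz":0,"hand":0.055},{"dx":0,"dy":0,"dz":0,"rx":0,"ry":0,"rz":0,"hand":0.055},{"dx":0,"dy":0,"dz":0,"rx":0,"ry":0,"rz":0,"hand":0.055}]'
python3 - <<'E'
from h import *
im=shot("wrist","w8.png"); np.savez("w8.npz",**{k:np.array(v) for k,v in im.items()})
to(.6404,-.2408,.15)
print(proj(im,np.array([.6404,-.2408,.008])))
E
```

```text
clock: 22.93
position: [0.5026, -0.1264, 0.1705]
ee_rot: [-0.001, -0.046, 0.999, 0.001]
contact_force: [0.8, 0.4, -2.5]
width: 0.0577
gripper_force: 66.3
clock: 23.68
position: [0.5548, -0.2492, 0.1717]
ee_rot: [-0.001, -0.047, 0.999, 0.001]
contact_force: [0.0, -0.1, -3.1]
width: 0.0579
gripper_force: 66.3
t 23.73 p [ 0.555  -0.2494  0.172 ] yaw 95.36 width 0.0579 F [ 0.4  0.2 -2.6] g 66.3
shift mm [-85.9   0.6  22. ]
(np.float64(325.414899573808), np.float64(308.1799293744294))
```

View pics/w8.png

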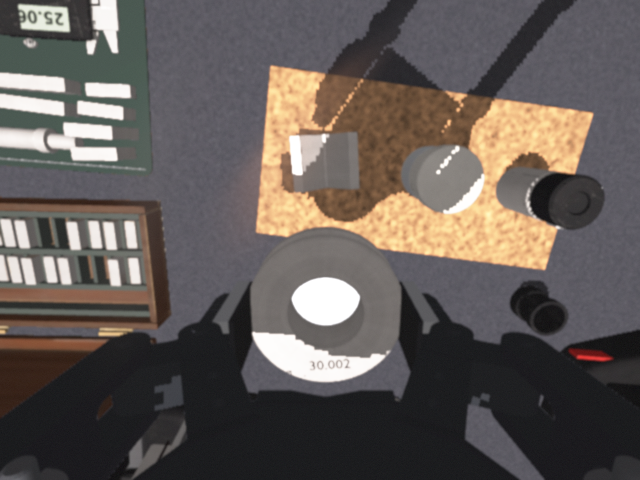

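All three stand upright on the mat: V-block (325,160), jar (440,180), cylinder (550,195). The plate is hidden under the held ring, so I'll measure it with both fixed cameras.

```bash
python3 - <<'E'
from h import *
def ell(im,fn,z):
    u0,v0=[int(t) for t in proj(im,np.array([.6404,-.2408,.008]))]; print("expect",u0,v0)
    m=(im["frame"].min(2)>150).astype(np.uint8)
    for c in cv2.findContours(m,0,1)[0]:
        x,y,w,h=cv2.boundingRect(c)
        if w>15 and abs(x+w/2-u0)<25 and abs(y+h/2-v0)<25:
            hull=cv2.convexHull(c); 
            P=np.array([ray(im,*p[0],z)[:2] for p in hull],np.float32)
            print(fn,(x,y,w,h),"minEnclosing",cv2.minEnclosingCircle(P),"ellipse",cv2.fitEllipse(P) if len(P)>5 else 0)
s=shot("side"); sc=shot("scene","scene1.png")
ell(s,"side",.008); ell(sc,"scene",.008)
# check cameras: known held ring (top centre) and TCP in the other view
for n,im in(("side",s),("scene",sc)):
    f=im["frame"]; u,v=[int(t) for t in proj(im,np.array([.6404,-.2408,.008]))]
    cv2.imwrite("pics/c_%s.png"%n,cv2.resize(f[max(v-60,0):v+60,u-80:u+80],None,fx=3,fy=3)[:,:,::-1])
a=cv2.imread("pics/c_side.png");b=cv2.imread("pics/c_scene.png"); cv2.imwrite("pics/cc.png",np.vstack([a,b])[:600] if 0 else cv2.resize(np.hstack([a,b]),(800,300)))
E
```

```text
expect 406 345
side (383, 328, 48, 37) minEnclosing ((0.6404599547386169, -0.24106423556804657), 0.05133385956287384) ellipse ((0.6406124830245972, -0.24084830284118652), (0.09988994151353836, 0.10219690948724747), 153.50416564941406)
expect 359 189
scene (345, 182, 29, 17) minEnclosing ((0.6403191685676575, -0.2390095442533493), 0.051965516060590744) ellipse ((0.6398938894271851, -0.2389429360628128), (0.10177983343601227, 0.10302164405584335), 1.4051934480667114)
```

View pics/cc.png

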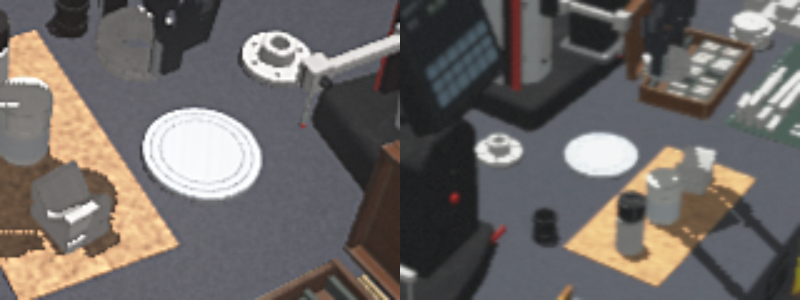

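Both cameras agree on the plate centre, (0.640, −0.240), with a 100 mm diameter. The crops show it empty and clear. From here I work from numbers only, since the picture allowance is used up.

```bash
python3 - <<'E'
from h import *
d=np.load("w8.npz"); im={k:d[k] for k in d.files}
s,A,w=pose()
# bore/outer of held ring: right/left extremes at row ~ ; top edge 231, bottom 383 (outer)
p=ray(im,325.5,305,.189); print("ring in tool",(A.T@(p-s["position"])*1000).round(1))
# bore: white/bright blob
c=A@np.array([0,0,0])
to(.6403,-.240,.012)
E
```

```text
ring in tool [  4.9   0.9 -16.6]
t 23.83 p [ 0.5554 -0.2498  0.1724] yaw 95.36 width 0.0578 F [-0.6  0.2 -2.3] g 66.3
shift mm [-85.5   1.8 160.4]
```

```bash
python3 -m pendant '[{"dx":-0.03,"dy":0.001,"dz":0.01,"rx":0,"ry":0,"rz":0,"hand":0.055},{"dx":-0.035,"dy":0.0008,"dz":0.02,"rx":0,"ry":0,"rz":0,"hand":0.055},{"dx":-0.021,"dy":0,"dz":0.03,"rx":0,"ry":0,"rz":0,"hand":0.055},{"dx":0,"dy":0,"dz":0.03,"rx":0,"ry":0,"rz":0,"hand":0.055},{"dx":0,"dy":0,"dz":0.025,"rx":0,"ry":0,"rz":0,"hand":0.055},{"dx":0,"dy":0,"dz":0.015,"rx":0,"ry":0,"rz":0,"hand":0.055},{"dx":0,"dy":0,"dz":0,"rx":0,"ry":0,"rz":0,"hand":0.055},{"dx":0,"dy":0,"dz":0,"rx":0,"ry":0,"rz":0,"hand":0.055},{"dx":0,"dy":0,"dz":0,"rx":0,"ry":0,"rz":0,"hand":0.055},{"dx":0,"dy":0,"dz":0,"rx":0,"ry":0,"rz":0,"hand":0.055},{"dx":0,"dy":0,"dz":0,"rx":0,"ry":0,"rz":0,"hand":0.055},{"dx":0,"dy":0,"dz":0,"rx":0,"ry":0,"rz":0,"hand":0.055}]'
python3 - <<'E'
from h import *
to(.6411,-.2399,.0125)
E
```

```text
clock: 24.83
position: [0.6417, -0.2412, 0.0437]
ee_rot: [0.001, -0.046, 0.999, -0.001]
contact_force: [-0.1, 0.2, -1.7]
width: 0.0579
gripper_force: 66.3
t 24.83 p [ 0.6417 -0.2412  0.0437] yaw 95.30 width 0.0579 F [-0.1  0.2 -1.7] g 66.3
shift mm [ 0.6  1.4 31.2]
```

```bash
python3 -m pendant '[{"dx":0.0003,"dy":0.0012,"dz":0.015,"rx":0,"ry":0,"rz":0,"hand":0.055},{"dx":0,"dy":0,"dz":0.01,"rx":0,"ry":0,"rz":0,"hand":0.055},{"dx":0,"dy":0,"dz":0.005,"rx":0,"ry":0,"rz":0,"hand":0.055},{"dx":0,"dy":0,"dz":0,"rx":0,"ry":0,"rz":0,"hand":0.055},{"dx":0,"dy":0,"dz":0,"rx":0,"ry":0,"rz":0,"hand":0.055},{"dx":0,"dy":0,"dz":0,"rx":0,"ry":0,"rz":0,"hand":0.055},{"dx":0,"dy":0,"dz":0,"rx":0,"ry":0,"rz":0,"hand":0.055},{"dx":0,"dy":0,"dz":0,"rx":0,"ry":0,"rz":0,"hand":0.055}]'
python3 - <<'E'
from h import *
to(.6411,-.2399,.0115)
E
```

```text
clock: 25.5
position: [0.6407, -0.2397, 0.0121]
ee_rot: [0.0, -0.046, 0.999, 0.0]
contact_force: [-0.4, 0.2, -3.1]
width: 0.058
gripper_force: 66.3
t 25.50 p [ 0.6407 -0.2397  0.0121] yaw 95.31 width 0.0580 F [-0.4  0.2 -3.1] g 66.3
shift mm [-0.4 -0.2  0.6]
```

```bash
python3 -m pendant '[{"dx":0,"dy":0,"dz":0.0006,"rx":0,"ry":0,"rz":0,"hand":0.055},{"dx":0,"dy":0,"dz":0,"rx":0,"ry":0,"rz":0,"hand":0.055},{"dx":0,"dy":0,"dz":0,"rx":0,"ry":0,"rz":0,"hand":0.065},{"dx":0,"dy":0,"dz":0,"rx":0,"ry":0,"rz":0,"hand":0.075},{"dx":0,"dy":0,"dz":0,"rx":0,"ry":0,"rz":0,"hand":0.085},{"dx":0,"dy":0,"dz":0,"rx":0,"ry":0,"rz":0,"hand":0.085},{"dx":0,"dy":0,"dz":0,"rx":0,"ry":0,"rz":0,"hand":0.085},{"dx":0,"dy":0,"dz":-0.02,"rx":0,"ry":0,"rz":0,"hand":0.085},{"dx":0,"dy":0,"dz":-0.035,"rx":0,"ry":0,"rz":0,"hand":0.085},{"dx":0,"dy":0,"dz":-0.04,"rx":0,"ry":0,"rz":0,"hand":0.085},{"dx":0.02,"dy":0,"dz":-0.03,"rx":0,"ry":0,"rz":0,"hand":0.085},{"dx":0.03,"dy":0,"dz":-0.02,"rx":0,"ry":0,"rz":0,"hand":0.085}]'
python3 -m pendant '[{"dx":0.03,"dy":0,"dz":0,"rx":0,"ry":0,"rz":0,"hand":0.085},{"dx":0.03,"dy":0,"dz":0,"rx":0,"ry":0,"rz":0,"hand":0.085},{"dx":0,"dy":0,"dz":0,"rx":0,"ry":0,"rz":0,"hand":0.085},{"dx":0,"dy":0,"dz":0,"rx":0,"ry":0,"rz":0,"hand":0.085},{"dx":0,"dy":0,"dz":0,"rx":0,"ry":0,"rz":0,"hand":0.085},{"dx":0,"dy":0,"dz":0,"rx":0,"ry":0,"rz":0,"hand":0.085},{"dx":0,"dy":0,"dz":0,"rx":0,"ry":0,"rz":0,"hand":0.085},{"dx":0,"dy":0,"dz":0,"rx":0,"ry":0,"rz":0,"hand":0.085}]'
python3 - <<'E'
from h import *
to(.51,-.17,.15,5.3)
for n in("wrist","side"):
    im=shot(n,"after_ring_%s.png"%n); f=im["frame"]
    u0,v0=proj(im,np.array([.6404,-.240,.028])); print(n,u0,v0)
    # bore: radial-free approach: contours near with several thresholds
    g=cv2.cvtColor(f,cv2.COLOR_RGB2GRAY); e=cv2.Canny(cv2.GaussianBlur(cv2.resize(g,None,fx=4,fy=4,interpolation=cv2.INTER_CUBIC),(0,0),1.5),30,80)
    for c in cv2.findContours(e,cv2.RETR_LIST,cv2.CHAIN_APPROX_NONE)[0]:
        if len(c)>80:
            (a,b),(w,h),t=cv2.fitEllipse(c); a/=4;b/=4
            if np.hypot(a-u0,b-v0)<20 and .4<min(w,h)/max(w,h) and max(w,h)<700:
                print(" c(%.1f,%.1f) size %.1f %.1f n%d"%(a,b,w/4,h/4,len(c)),"z.028",ray(im,a,b,.028)[:2].round(4),"z.008",ray(im,a,b,.008)[:2].round(4), "D@028 mm %.0f"%(1000*np.linalg.norm(ray(im,a+max(w,h)/8,b,.028)-ray(im,a-max(w,h)/8,b,.028))))
E
```

```text
clock: 26.5
position: [0.5943, -0.2452, 0.1603]
ee_rot: [0.004, -0.047, 0.999, -0.002]
contact_force: [0.6, -0.7, 0.3]
width: 0.0847
gripper_force: 0.0
clock: 27.17
position: [0.532, -0.2498, 0.1561]
ee_rot: [0.0, -0.047, 0.999, 0.0]
contact_force: [-0.1, 0.5, -0.1]
width: 0.085
gripper_force: 0.0
t 27.17 p [ 0.532  -0.2498  0.1561] yaw 95.34 width 0.0850 F [-0.1  0.5 -0.1] g 0.0
shift mm [14.5 81.5  6.1] rotvec deg [ 1.000e-02 -1.000e-02  9.004e+01]  shift after turn [ 81.5 -14.5   6.1]
wrist 324.7143084393878 350.7460978984353
 c(325.2,354.4) size 22.6 35.2 n727 z.028 [ 0.6439 -0.2393] z.008 [ 0.6569 -0.2381] D@028 mm 30
 c(321.1,338.5) size 39.5 57.4 n422 z.028 [ 0.6289 -0.2442] z.008 [ 0.6409 -0.2433] D@028 mm 49
 c(325.8,337.4) size 97.9 109.3 n2360 z.028 [ 0.6275 -0.2403] z.008 [ 0.6393 -0.2391] D@028 mm 93
side 407.1105904740238 338.69265862470036
 c(416.5,353.2) size 7.8 14.4 n106 z.028 [ 0.636  -0.2815] z.008 [ 0.648  -0.2681] D@028 mm 30
 c(412.7,348.3) size 17.4 20.5 n126 z.028 [ 0.6363 -0.2673] z.008 [ 0.6483 -0.2535] D@028 mm 43
 c(399.7,347.8) size 22.1 30.8 n197 z.028 [ 0.6124 -0.2547] z.008 [ 0.6238 -0.2406] D@028 mm 64
 c(404.3,347.3) size 17.9 28.4 n599 z.028 [ 0.6219 -0.2576] z.008 [ 0.6335 -0.2436] D@028 mm 59
 c(405.9,345.3) size 29.5 41.4 n339 z.028 [ 0.6281 -0.2543] z.008 [ 0.6399 -0.2403] D@028 mm 86
 c(407.7,346.3) size 30.9 40.2 n373 z.028 [ 0.6298 -0.2583] z.008 [ 0.6417 -0.2443] D@028 mm 84
 c(407.8,338.5) size 8.2 15.1 n135 z.028 [ 0.642  -0.2402] z.008 [ 0.6542 -0.2258] D@028 mm 32
 c(407.8,338.5) size 8.3 15.3 n139 z.028 [ 0.642  -0.2403] z.008 [ 0.6542 -0.2259] D@028 mm 32
 c(406.7,346.2) size 35.2 48.0 n476 z.028 [ 0.6281 -0.2573] z.008 [ 0.6399 -0.2433] D@028 mm 100
 c(406.7,346.2) size 35.3 48.1 n480 z.028 [ 0.6281 -0.2573] z.008 [ 0.6399 -0.2433] D@028 mm 100
```

```bash
python3 - <<'E'
from h import *
f=cv2.imread("pics/after_ring_wrist.png"); g=cv2.cvtColor(f,cv2.COLOR_BGR2GRAY)
print("col325 v290-400:",[int(x) for x in g[280:400:2,323:328].mean(1)])
print("row338 u255-400:",[int(x) for x in g[338,255:400:3]])
im=manip.get_image("wrist"); import h
I=shot("wrist")
for x,z in((.590,.008),(.690,.008),(.6093,.028),(.6713,.028),(.6253,.028),(.6553,.028),(.6253,.008),(.6553,.008)): print(x,z,[round(float(t),1) for t in proj(I,np.array([x,-.240,z]))])
E
```

```text
col325 v290-400: [87, 85, 67, 79, 163, 255, 255, 254, 240, 255, 255, 255, 235, 192, 107, 92, 101, 98, 97, 176, 247, 250, 250, 250, 248, 247, 247, 248, 252, 254, 254, 254, 253, 252, 252, 246, 150, 94, 89, 91, 91, 92, 97, 225, 246, 241, 222, 220, 240, 245, 247, 252, 251, 166, 85, 84, 86, 83, 55, 26]
row338 u255-400: [87, 86, 86, 88, 86, 122, 255, 254, 239, 254, 254, 241, 239, 246, 249, 249, 247, 246, 248, 249, 249, 253, 254, 254, 254, 254, 253, 250, 247, 246, 246, 247, 248, 248, 236, 144, 246, 251, 253, 238, 251, 252, 99, 87, 88, 88, 85, 82, 89]
0.59 0.008 [329.9, 288.0]
0.69 0.008 [319.8, 385.1]
0.6093 0.028 [328.0, 318.7]
0.6713 0.028 [321.4, 381.9]
0.6253 0.028 [326.2, 335.7]
0.6553 0.028 [323.0, 366.2]
0.6253 0.008 [326.2, 324.1]
0.6553 0.008 [323.2, 353.1]
```

The profile confirms it: the ring's near rim (v 318.5) and bore edges (352, 365.5) fall within 1 px of a ring centred on the plate. Now return the cylinder first.

```bash
python3 -m pendant '[{"dx":0.0032,"dy":0.03,"dz":0,"rx":0,"ry":0,"rz":0,"hand":0.085},{"dx":0,"dy":0.04,"dz":0,"rx":0,"ry":0,"rz":0,"hand":0.085},{"dx":0,"dy":0.04,"dz":0,"rx":0,"ry":0,"rz":0,"hand":0.085},{"dx":0,"dy":0.035,"dz":0,"rx":0,"ry":0,"rz":0,"hand":0.085},{"dx":0,"dy":0.0205,"dz":0,"rx":0,"ry":0,"rz":7,"hand":0.085},{"dx":0,"dy":0,"dz":0,"rx":0,"ry":0,"rz":7,"hand":0.085},{"dx":0,"dy":0,"dz":0,"rx":0,"ry":0,"rz":7,"hand":0.085},{"dx":0,"dy":0,"dz":0,"rx":0,"ry":0,"rz":7,"hand":0.085},{"dx":0,"dy":0,"dz":0,"rx":0,"ry":0,"rz":7,"hand":0.085},{"dx":0,"dy":0,"dz":0,"rx":0,"ry":0,"rz":7,"hand":0.085},{"dx":0,"dy":0,"dz":0,"rx":0,"ry":0,"rz":7,"hand":0.085},{"dx":0,"dy":0,"dz":0,"rx":0,"ry":0,"rz":7,"hand":0.085}]'
python3 -m pendant '[{"dx":0,"dy":0,"dz":0,"rx":0,"ry":0,"rz":7,"hand":0.085},{"dx":0,"dy":0,"dz":0,"rx":0,"ry":0,"rz":7,"hand":0.085},{"dx":0,"dy":0,"dz":0,"rx":0,"ry":0,"rz":7,"hand":0.085},{"dx":0,"dy":0,"dz":0,"rx":0,"ry":0,"rz":7,"hand":0.085},{"dx":0,"dy":0,"dz":0,"rx":0,"ry":0,"rz":6,"hand":0.085},{"dx":0,"dy":0,"dz":0,"rx":0,"ry":0,"rz":0,"hand":0.085},{"dx":0,"dy":0,"dz":0,"rx":0,"ry":0,"rz":0,"hand":0.085},{"dx":0,"dy":0,"dz":0,"rx":0,"ry":0,"rz":0,"hand":0.085},{"dx":0,"dy":0,"dz":0,"rx":0,"ry":0,"rz":0,"hand":0.085},{"dx":0,"dy":0,"dz":0,"rx":0,"ry":0,"rz":0,"hand":0.085}]'
python3 - <<'E'
from h import *
to(.5135,-.0853,.042,5.3)
E
```

```text
clock: 28.37
position: [0.5127, -0.0852, 0.1565]
ee_rot: [0.0, 0.431, 0.902, 0.0]
contact_force: [-0.4, -0.3, 0.9]
width: 0.085
gripper_force: 0.0
clock: 29.2
position: [0.5126, -0.0853, 0.1565]
ee_rot: [-0.0, 0.673, 0.739, 0.0]
contact_force: [-0.2, -0.3, -0.2]
width: 0.085
gripper_force: 0.0
t 29.20 p [ 0.5126 -0.0853  0.1565] yaw 5.36 width 0.0850 F [-0.2 -0.3 -0.2] g 0.0
shift mm [-1.000e-01  8.000e-01  1.145e+02] rotvec deg [ 0.   -0.    0.06]  shift after turn [ -0.    0.9 114.5]
```

```bash
python3 -m pendant '[{"dx":0,"dy":0.0008,"dz":0.02,"rx":0,"ry":0,"rz":0,"hand":0.085},{"dx":0,"dy":0,"dz":0.03,"rx":0,"ry":0,"rz":0,"hand":0.085},{"dx":0,"dy":0,"dz":0.03,"rx":0,"ry":0,"rz":0,"hand":0.085},{"dx":0,"dy":0,"dz":0.02,"rx":0,"ry":0,"rz":0,"hand":0.085},{"dx":0,"dy":0,"dz":0.0145,"rx":0,"ry":0,"rz":0,"hand":0.085},{"dx":0,"dy":0,"dz":0,"rx":0,"ry":0,"rz":0,"hand":0.085},{"dx":0,"dy":0,"dz":0,"rx":0,"ry":0,"rz":0,"hand":0.085},{"dx":0,"dy":0,"dz":0,"rx":0,"ry":0,"rz":0,"hand":0.085},{"dx":0,"dy":0,"dz":0,"rx":0,"ry":0,"rz":0,"hand":0.085},{"dx":0,"dy":0,"dz":0,"rx":0,"ry":0,"rz":0,"hand":0.085},{"dx":0,"dy":0,"dz":0,"rx":0,"ry":0,"rz":0,"hand":0.085},{"dx":0,"dy":0,"dz":0,"rx":0,"ry":0,"rz":0,"hand":0.085}]'
python3 -m pendant '[{"dx":0,"dy":0,"dz":0,"rx":0,"ry":0,"rz":0,"hand":0.085},{"dx":0,"dy":0,"dz":0,"rx":0,"ry":0,"rz":0,"hand":0.065},{"dx":0,"dy":0,"dz":0,"rx":0,"ry":0,"rz":0,"hand":0.05},{"dx":0,"dy":0,"dz":0,"rx":0,"ry":0,"rz":0,"hand":0.03},{"dx":0,"dy":0,"dz":0,"rx":0,"ry":0,"rz":0,"hand":0.03},{"dx":0,"dy":0,"dz":0,"rx":0,"ry":0,"rz":0,"hand":0.03},{"dx":0,"dy":0,"dz":0,"rx":0,"ry":0,"rz":0,"hand":0.03},{"dx":0,"dy":0,"dz":0,"rx":0,"ry":0,"rz":0,"hand":0.03},{"dx":0,"dy":0,"dz":0,"rx":0,"ry":0,"rz":0,"hand":0.03},{"dx":0,"dy":0,"dz":0,"rx":0,"ry":0,"rz":0,"hand":0.03}]' 70
python3 - <<'E'
from h import *
to(.4718,.1993,.15,5.3)
E
```

```text
clock: 30.2
position: [0.5138, -0.0854, 0.0427]
ee_rot: [0.001, 0.674, 0.739, 0.0]
contact_force: [0.8, -0.9, -0.6]
width: 0.0849
gripper_force: 0.0
clock: 31.03
position: [0.5132, -0.0853, 0.0422]
ee_rot: [-0.0, 0.674, 0.739, -0.0]
contact_force: [-2.2, -0.0, 6.5]
width: 0.0355
gripper_force: 70.0
t 31.03 p [ 0.5132 -0.0853  0.0422] yaw 5.31 width 0.0355 F [-2.2 -0.   6.5] g 70.0
shift mm [ 287.2  -14.9 -107.7] rotvec deg [-0.01 -0.    0.01]  shift after turn [ 287.2  -15.  -107.8]
```

```bash
python3 -m pendant '[{"dx":0,"dy":0,"dz":-0.015,"rx":0,"ry":0,"rz":0,"hand":0.03},{"dx":0,"dy":0,"dz":-0.03,"rx":0,"ry":0,"rz":0,"hand":0.03},{"dx":0,"dy":0,"dz":-0.03,"rx":0,"ry":0,"rz":0,"hand":0.03},{"dx":0.02,"dy":-0.001,"dz":-0.01,"rx":0,"ry":0,"rz":0,"hand":0.03},{"dx":0.035,"dy":-0.002,"dz":0,"rx":0,"ry":0,"rz":0,"hand":0.03},{"dx":0.04,"dy":-0.002,"dz":0,"rx":0,"ry":0,"rz":0,"hand":0.03},{"dx":0.04,"dy":-0.002,"dz":0,"rx":0,"ry":0,"rz":0,"hand":0.03},{"dx":0.04,"dy":-0.002,"dz":0,"rx":0,"ry":0,"rz":0,"hand":0.03},{"dx":0.04,"dy":-0.002,"dz":0,"rx":0,"ry":0,"rz":0,"hand":0.03},{"dx":0.035,"dy":-0.002,"dz":0,"rx":0,"ry":0,"rz":0,"hand":0.03},{"dx":0.025,"dy":-0.0012,"dz":0,"rx":0,"ry":0,"rz":0,"hand":0.03},{"dx":0.012,"dy":-0.0007,"dz":0,"rx":0,"ry":0,"rz":0,"hand":0.03}]'
python3 -m pendant '[{"dx":0,"dy":0,"dz":0.03,"rx":0,"ry":0,"rz":0,"hand":0.03},{"dx":0,"dy":0,"dz":0.02,"rx":0,"ry":0,"rz":0,"hand":0.03},{"dx":0,"dy":0,"dz":0.01,"rx":0,"ry":0,"rz":0,"hand":0.03},{"dx":0,"dy":0,"dz":0,"rx":0,"ry":0,"rz":0,"hand":0.03},{"dx":0,"dy":0,"dz":0,"rx":0,"ry":0,"rz":0,"hand":0.03},{"dx":0,"dy":0,"dz":0,"rx":0,"ry":0,"rz":0,"hand":0.03},{"dx":0,"dy":0,"dz":0,"rx":0,"ry":0,"rz":0,"hand":0.03},{"dx":0,"dy":0,"dz":0,"rx":0,"ry":0,"rz":0,"hand":0.03},{"dx":0,"dy":0,"dz":0,"rx":0,"ry":0,"rz":0,"hand":0.03},{"dx":0,"dy":0,"dz":0,"rx":0,"ry":0,"rz":0,"hand":0.03}]'
python3 - <<'E'
from h import *
to(.4718,.1992,.045,5.3)
E
```

```text
clock: 32.03
position: [0.4703, 0.2023, 0.1256]
ee_rot: [-0.001, 0.673, 0.74, -0.0]
contact_force: [0.9, -0.1, -4.7]
width: 0.0352
gripper_force: 71.4
clock: 32.87
position: [0.4724, 0.1991, 0.0676]
ee_rot: [0.0, 0.674, 0.739, 0.001]
contact_force: [0.7, 0.0, -5.9]
width: 0.0354
gripper_force: 71.4
t 32.87 p [0.4724 0.1991 0.0676] yaw 5.29 width 0.0354 F [ 0.7  0.  -5.9] g 71.4
shift mm [ 0.1 -0.6 22.6] rotvec deg [ 0.07 -0.02 -0.01]  shift after turn [ 0.1 -0.6 22.6]
```

```bash
python3 -m pendant '[{"dx":0,"dy":-0.0003,"dz":0.012,"rx":0,"ry":0,"rz":0,"hand":0.03},{"dx":0,"dy":0,"dz":0.008,"rx":0,"ry":0,"rz":0,"hand":0.03},{"dx":0,"dy":0,"dz":0.002,"rx":0,"ry":0,"rz":0,"hand":0.03},{"dx":0,"dy":0,"dz":0,"rx":0,"ry":0,"rz":0,"hand":0.03},{"dx":0,"dy":0,"dz":0,"rx":0,"ry":0,"rz":0,"hand":0.03},{"dx":0,"dy":0,"dz":0,"rx":0,"ry":0,"rz":0,"hand":0.03},{"dx":0,"dy":0,"dz":0,"rx":0,"ry":0,"rz":0,"hand":0.03},{"dx":0,"dy":0,"dz":0,"rx":0,"ry":0,"rz":0,"hand":0.03},{"dx":0,"dy":0,"dz":0,"rx":0,"ry":0,"rz":0,"hand":0.03},{"dx":0,"dy":0,"dz":0,"rx":0,"ry":0,"rz":0,"hand":0.03},{"dx":0,"dy":0,"dz":0,"rx":0,"ry":0,"rz":0,"hand":0.03}]'
python3 - <<'E'
from h import *
to(.4718,.1992,.0443,5.3)
E
```

```text
clock: 33.78
position: [0.4718, 0.1991, 0.0451]
ee_rot: [0.0, 0.674, 0.739, 0.0]
contact_force: [0.8, -0.2, -6.8]
width: 0.0353
gripper_force: 71.4
t 33.78 p [0.4718 0.1991 0.0451] yaw 5.30 width 0.0353 F [ 0.8 -0.2 -6.8] g 71.4
shift mm [0.1 0.  0.8] rotvec deg [ 0.01 -0.01  0.  ]  shift after turn [0.1 0.  0.8]
```

```bash
python3 -m pendant '[{"dx":0,"dy":0,"dz":0.0006,"rx":0,"ry":0,"rz":0,"hand":0.03},{"dx":0,"dy":0,"dz":0,"rx":0,"ry":0,"rz":0,"hand":0.03},{"dx":0,"dy":0,"dz":0,"rx":0,"ry":0,"rz":0,"hand":0.045},{"dx":0,"dy":0,"dz":0,"rx":0,"ry":0,"rz":0,"hand":0.065},{"dx":0,"dy":0,"dz":0,"rx":0,"ry":0,"rz":0,"hand":0.085},{"dx":0,"dy":0,"dz":0,"rx":0,"ry":0,"rz":0,"hand":0.085},{"dx":0,"dy":0,"dz":0,"rx":0,"ry":0,"rz":0,"hand":0.085},{"dx":0,"dy":0,"dz":-0.03,"rx":0,"ry":0,"rz":0,"hand":0.085},{"dx":0,"dy":0,"dz":-0.04,"rx":0,"ry":0,"rz":0,"hand":0.085},{"dx":0,"dy":0,"dz":-0.03,"rx":0,"ry":0,"rz":0,"hand":0.085},{"dx":-0.02,"dy":0,"dz":0,"rx":0,"ry":0,"rz":0,"hand":0.085},{"dx":-0.035,"dy":0,"dz":0,"rx":0,"ry":0,"rz":0,"hand":0.085}]'
python3 -m pendant '[{"dx":-0.04,"dy":0,"dz":0,"rx":0,"ry":0,"rz":0,"hand":0.085},{"dx":-0.04,"dy":0,"dz":0,"rx":0,"ry":0,"rz":0,"hand":0.085},{"dx":-0.04,"dy":0,"dz":0,"rx":0,"ry":0,"rz":0,"hand":0.085},{"dx":-0.04,"dy":0,"dz":0,"rx":0,"ry":0,"rz":0,"hand":0.085},{"dx":-0.04,"dy":0.001,"dz":0,"rx":0,"ry":0,"rz":0,"hand":0.085},{"dx":-0.04,"dy":0.001,"dz":0,"rx":0,"ry":0,"rz":0,"hand":0.085},{"dx":-0.04,"dy":0.0007,"dz":0,"rx":0,"ry":0,"rz":0,"hand":0.085},{"dx":-0.025,"dy":0,"dz":0,"rx":0,"ry":0,"rz":0,"hand":0.085},{"dx":-0.0104,"dy":0,"dz":0.03,"rx":0,"ry":0,"rz":0,"hand":0.085},{"dx":0,"dy":0,"dz":0,"rx":0,"ry":0,"rz":0,"hand":0.085},{"dx":0,"dy":0,"dz":0,"rx":0,"ry":0,"rz":0,"hand":0.085},{"dx":0,"dy":0,"dz":0,"rx":0,"ry":0,"rz":0,"hand":0.085}]'
python3 - <<'E'
from h import *
to(.5087,-.1694,.0355,5.3)
E
```

```text
clock: 34.78
position: [0.4788, 0.1464, 0.1472]
ee_rot: [0.002, 0.672, 0.74, 0.003]
contact_force: [0.5, -0.9, 0.1]
width: 0.0849
gripper_force: 0.0
clock: 35.78
position: [0.5086, -0.1689, 0.1147]
ee_rot: [-0.0, 0.674, 0.739, 0.0]
contact_force: [-0.4, -0.1, 0.4]
width: 0.0852
gripper_force: 0.0
t 35.78 p [ 0.5086 -0.1689  0.1147] yaw 5.31 width 0.0852 F [-0.4 -0.1  0.4] g 0.0
shift mm [-0.5  0.  79.2] rotvec deg [-0.   -0.04  0.01]  shift after turn [-0.5  0.  79.2]
```

```bash
python3 -m pendant '[{"dx":-0.0005,"dy":0,"dz":0.03,"rx":0,"ry":0,"rz":0,"hand":0.085},{"dx":0,"dy":0,"dz":0.03,"rx":0,"ry":0,"rz":0,"hand":0.085},{"dx":0,"dy":0,"dz":0.019,"rx":0,"ry":0,"rz":0,"hand":0.085},{"dx":0,"dy":0,"dz":0,"rx":0,"ry":0,"rz":0,"hand":0.085},{"dx":0,"dy":0,"dz":0,"rx":0,"ry":0,"rz":0,"hand":0.085},{"dx":0,"dy":0,"dz":0,"rx":0,"ry":0,"rz":0,"hand":0.085},{"dx":0,"dy":0,"dz":0,"rx":0,"ry":0,"rz":0,"hand":0.085},{"dx":0,"dy":0,"dz":0,"rx":0,"ry":0,"rz":0,"hand":0.085},{"dx":0,"dy":0,"dz":0,"rx":0,"ry":0,"rz":0,"hand":0.085},{"dx":0,"dy":0,"dz":0,"rx":0,"ry":0,"rz":0,"hand":0.085},{"dx":0,"dy":0,"dz":0,"rx":0,"ry":0,"rz":0,"hand":0.085}]'
python3 -m pendant '[{"dx":0,"dy":0,"dz":0,"rx":0,"ry":0,"rz":0,"hand":0.07},{"dx":0,"dy":0,"dz":0,"rx":0,"ry":0,"rz":0,"hand":0.055},{"dx":0,"dy":0,"dz":0,"rx":0,"ry":0,"rz":0,"hand":0.04},{"dx":0,"dy":0,"dz":0,"rx":0,"ry":0,"rz":0,"hand":0.04},{"dx":0,"dy":0,"dz":0,"rx":0,"ry":0,"rz":0,"hand":0.04},{"dx":0,"dy":0,"dz":0,"rx":0,"ry":0,"rz":0,"hand":0.04},{"dx":0,"dy":0,"dz":0,"rx":0,"ry":0,"rz":0,"hand":0.04},{"dx":0,"dy":0,"dz":0,"rx":0,"ry":0,"rz":0,"hand":0.04}]' 35
python3 - <<'E'
from h import *
to(.4796,.1413,.13,5.3)
E
```

```text
clock: 36.7
position: [0.5089, -0.1701, 0.0358]
ee_rot: [0.0, 0.674, 0.739, 0.0]
contact_force: [-0.0, 0.1, -0.2]
width: 0.085
gripper_force: 0.0
clock: 37.37
position: [0.5087, -0.17, 0.0355]
ee_rot: [-0.0, 0.674, 0.739, -0.0]
contact_force: [-0.7, -0.1, 3.0]
width: 0.0469
gripper_force: 35.8
t 37.37 p [ 0.5087 -0.17    0.0355] yaw 5.31 width 0.0469 F [-0.7 -0.1  3. ] g 35.8
shift mm [ 3.127e+02 -1.000e-01 -9.450e+01] rotvec deg [-0.   -0.    0.01]  shift after turn [ 3.127e+02 -2.000e-01 -9.450e+01]
```

```bash
python3 -m pendant '[{"dx":0,"dy":0,"dz":-0.015,"rx":0,"ry":0,"rz":0,"hand":0.04},{"dx":0,"dy":0,"dz":-0.03,"rx":0,"ry":0,"rz":0,"hand":0.04},{"dx":0,"dy":0,"dz":-0.03,"rx":0,"ry":0,"rz":0,"hand":0.04},{"dx":0.02,"dy":0,"dz":-0.01,"rx":0,"ry":0,"rz":0,"hand":0.04},{"dx":0.035,"dy":0,"dz":0,"rx":0,"ry":0,"rz":0,"hand":0.04},{"dx":0.04,"dy":0,"dz":0,"rx":0,"ry":0,"rz":0,"hand":0.04},{"dx":0.04,"dy":0,"dz":0,"rx":0,"ry":0,"rz":0,"hand":0.04},{"dx":0.04,"dy":0,"dz":0,"rx":0,"ry":0,"rz":0,"hand":0.04},{"dx":0.04,"dy":0,"dz":0,"rx":0,"ry":0,"rz":0,"hand":0.04},{"dx":0.04,"dy":0,"dz":0,"rx":0,"ry":0,"rz":0,"hand":0.04},{"dx":0.035,"dy":0,"dz":0,"rx":0,"ry":0,"rz":0,"hand":0.04},{"dx":0.022,"dy":0,"dz":0,"rx":0,"ry":0,"rz":0,"hand":0.04}]'
python3 -m pendant '[{"dx":0,"dy":0,"dz":0.03,"rx":0,"ry":0,"rz":0,"hand":0.04},{"dx":0,"dy":0,"dz":0.02,"rx":0,"ry":0,"rz":0,"hand":0.04},{"dx":0,"dy":0,"dz":0.01,"rx":0,"ry":0,"rz":0,"hand":0.04},{"dx":0,"dy":0,"dz":0,"rx":0,"ry":0,"rz":0,"hand":0.04},{"dx":0,"dy":0,"dz":0,"rx":0,"ry":0,"rz":0,"hand":0.04},{"dx":0,"dy":0,"dz":0,"rx":0,"ry":0,"rz":0,"hand":0.04},{"dx":0,"dy":0,"dz":0,"rx":0,"ry":0,"rz":0,"hand":0.04},{"dx":0,"dy":0,"dz":0,"rx":0,"ry":0,"rz":0,"hand":0.04},{"dx":0,"dy":0,"dz":0,"rx":0,"ry":0,"rz":0,"hand":0.04},{"dx":0,"dy":0,"dz":0,"rx":0,"ry":0,"rz":0,"hand":0.04}]'
python3 - <<'E'
from h import *
to(.4796,.1406,.0385,5.3)
E
```

```text
clock: 38.37
position: [0.4789, 0.144, 0.1201]
ee_rot: [-0.001, 0.673, 0.74, 0.0]
contact_force: [-0.5, -0.5, -1.4]
width: 0.0471
gripper_force: 36.2
clock: 39.2
position: [0.4803, 0.1407, 0.061]
ee_rot: [0.0, 0.674, 0.739, 0.001]
contact_force: [-0.2, -0.8, -0.5]
width: 0.0472
gripper_force: 36.3
t 39.20 p [0.4803 0.1407 0.061 ] yaw 5.29 width 0.0472 F [-0.2 -0.8 -0.5] g 36.3
shift mm [-0.  -0.7 22.5] rotvec deg [ 0.07 -0.01 -0.01]  shift after turn [-0.  -0.7 22.5]
```

```bash
python3 -m pendant '[{"dx":0,"dy":-0.0003,"dz":0.012,"rx":0,"ry":0,"rz":0,"hand":0.04},{"dx":0,"dy":0,"dz":0.008,"rx":0,"ry":0,"rz":0,"hand":0.04},{"dx":0,"dy":0,"dz":0.0022,"rx":0,"ry":0,"rz":0,"hand":0.04},{"dx":0,"dy":0,"dz":0,"rx":0,"ry":0,"rz":0,"hand":0.04},{"dx":0,"dy":0,"dz":0,"rx":0,"ry":0,"rz":0,"hand":0.04},{"dx":0,"dy":0,"dz":0,"rx":0,"ry":0,"rz":0,"hand":0.04},{"dx":0,"dy":0,"dz":0,"rx":0,"ry":0,"rz":0,"hand":0.04},{"dx":0,"dy":0,"dz":0,"rx":0,"ry":0,"rz":0,"hand":0.04},{"dx":0,"dy":0,"dz":0,"rx":0,"ry":0,"rz":0,"hand":0.04},{"dx":0,"dy":0,"dz":0,"rx":0,"ry":0,"rz":0,"hand":0.04}]'
python3 - <<'E'
from h import *
to(.4796,.1406,.0378,5.3)
E
```

```text
clock: 40.03
position: [0.4796, 0.1407, 0.0383]
ee_rot: [0.0, 0.674, 0.739, 0.0]
contact_force: [-0.7, 1.0, -1.2]
width: 0.0469
gripper_force: 36.2
t 40.03 p [0.4796 0.1407 0.0383] yaw 5.31 width 0.0469 F [-0.7  1.  -1.2] g 36.2
shift mm [-0.1 -0.   0.5] rotvec deg [ 0.01 -0.    0.01]  shift after turn [-0.1 -0.   0.5]
```

```bash
python3 -m pendant '[{"dx":0,"dy":0,"dz":0.0005,"rx":0,"ry":0,"rz":0,"hand":0.04},{"dx":0,"dy":0,"dz":0,"rx":0,"ry":0,"rz":0,"hand":0.05},{"dx":0,"dy":0,"dz":0,"rx":0,"ry":0,"rz":0,"hand":0.065},{"dx":0,"dy":0,"dz":0,"rx":0,"ry":0,"rz":0,"hand":0.085},{"dx":0,"dy":0,"dz":0,"rx":0,"ry":0,"rz":0,"hand":0.085},{"dx":0,"dy":0,"dz":0,"rx":0,"ry":0,"rz":0,"hand":0.085},{"dx":0,"dy":0,"dz":-0.03,"rx":0,"ry":0,"rz":0,"hand":0.085},{"dx":0,"dy":0,"dz":-0.04,"rx":0,"ry":0,"rz":0,"hand":0.085},{"dx":0,"dy":0,"dz":-0.03,"rx":0,"ry":0,"rz":0,"hand":0.085},{"dx":-0.02,"dy":0,"dz":0,"rx":0,"ry":0,"rz":0,"hand":0.085},{"dx":-0.035,"dy":-0.001,"dz":0,"rx":0,"ry":0,"rz":0,"hand":0.085},{"dx":-0.04,"dy":-0.001,"dz":0,"rx":0,"ry":0,"rz":0,"hand":0.085}]'
python3 -m pendant '[{"dx":-0.04,"dy":-0.001,"dz":0,"rx":0,"ry":0,"rz":0,"hand":0.085},{"dx":-0.04,"dy":-0.001,"dz":0,"rx":0,"ry":0,"rz":0,"hand":0.085},{"dx":-0.04,"dy":-0.0015,"dz":0,"rx":0,"ry":0,"rz":0,"hand":0.085},{"dx":-0.04,"dy":-0.0015,"dz":0,"rx":0,"ry":0,"rz":0,"hand":0.085},{"dx":-0.04,"dy":-0.0015,"dz":0,"rx":0,"ry":0,"rz":0,"hand":0.085},{"dx":-0.04,"dy":-0.0015,"dz":0,"rx":0,"ry":0,"rz":0,"hand":0.085},{"dx":-0.035,"dy":-0.001,"dz":0,"rx":0,"ry":0,"rz":0,"hand":0.085},{"dx":-0.0257,"dy":-0.0006,"dz":0,"rx":0,"ry":0,"rz":0,"hand":0.085},{"dx":0,"dy":0,"dz":0.03,"rx":0,"ry":0,"rz":-3.7,"hand":0.085},{"dx":0,"dy":0,"dz":0,"rx":0,"ry":0,"rz":0,"hand":0.085},{"dx":0,"dy":0,"dz":0,"rx":0,"ry":0,"rz":0,"hand":0.085},{"dx":0,"dy":0,"dz":0,"rx":0,"ry":0,"rz":0,"hand":0.085}]'
python3 - <<'E'
from h import *
to(.5046,-.2544,.0255,9.02)
E
```

```text
clock: 41.03
position: [0.4868, 0.0461, 0.1387]
ee_rot: [0.001, 0.672, 0.74, 0.001]
contact_force: [-0.1, -0.0, -0.2]
width: 0.0854
gripper_force: 0.0
clock: 42.03
position: [0.5046, -0.2538, 0.108]
ee_rot: [-0.0, 0.65, 0.76, 0.0]
contact_force: [0.1, 0.3, 0.6]
width: 0.085
gripper_force: 0.0
t 42.03 p [ 0.5046 -0.2538  0.108 ] yaw 8.97 width 0.0850 F [0.1 0.3 0.6] g 0.0
shift mm [-0.7 -0.  82.5] rotvec deg [-0.01 -0.04 -0.05]  shift after turn [-0.6 -0.1 82.5]
```

```bash
python3 -m pendant '[{"dx":-0.0005,"dy":0,"dz":0.03,"rx":0,"ry":0,"rz":0,"hand":0.085},{"dx":0,"dy":0,"dz":0.03,"rx":0,"ry":0,"rz":0,"hand":0.085},{"dx":0,"dy":0,"dz":0.0225,"rx":0,"ry":0,"rz":0,"hand":0.085},{"dx":0,"dy":0,"dz":0,"rx":0,"ry":0,"rz":0,"hand":0.085},{"dx":0,"dy":0,"dz":0,"rx":0,"ry":0,"rz":0,"hand":0.085},{"dx":0,"dy":0,"dz":0,"rx":0,"ry":0,"rz":0,"hand":0.085},{"dx":0,"dy":0,"dz":0,"rx":0,"ry":0,"rz":0,"hand":0.085},{"dx":0,"dy":0,"dz":0,"rx":0,"ry":0,"rz":0,"hand":0.085},{"dx":0,"dy":0,"dz":0,"rx":0,"ry":0,"rz":0,"hand":0.085},{"dx":0,"dy":0,"dz":0,"rx":0,"ry":0,"rz":0,"hand":0.085},{"dx":0,"dy":0,"dz":0,"rx":0,"ry":0,"rz":0,"hand":0.085}]'
python3 -m pendant '[{"dx":0,"dy":0,"dz":0,"rx":0,"ry":0,"rz":0,"hand":0.065},{"dx":0,"dy":0,"dz":0,"rx":0,"ry":0,"rz":0,"hand":0.05},{"dx":0,"dy":0,"dz":0,"rx":0,"ry":0,"rz":0,"hand":0.03},{"dx":0,"dy":0,"dz":0,"rx":0,"ry":0,"rz":0,"hand":0.03},{"dx":0,"dy":0,"dz":0,"rx":0,"ry":0,"rz":0,"hand":0.03},{"dx":0,"dy":0,"dz":0,"rx":0,"ry":0,"rz":0,"hand":0.03},{"dx":0,"dy":0,"dz":0,"rx":0,"ry":0,"rz":0,"hand":0.03},{"dx":0,"dy":0,"dz":0,"rx":0,"ry":0,"rz":0,"hand":0.03}]' 62
python3 - <<'E'
from h import *
to(.4892,.0854,.13,9.02)
E
```

```text
clock: 42.95
position: [0.5049, -0.2551, 0.0257]
ee_rot: [0.0, 0.649, 0.76, 0.0]
contact_force: [0.8, 0.2, -0.0]
width: 0.0848
gripper_force: 0.0
clock: 43.62
position: [0.505, -0.2551, 0.0254]
ee_rot: [0.0, 0.649, 0.76, 0.0]
contact_force: [0.8, -0.4, 3.5]
width: 0.0402
gripper_force: 64.9
t 43.62 p [ 0.505  -0.2551  0.0254] yaw 9.00 width 0.0402 F [ 0.8 -0.4  3.5] g 64.9
shift mm [ 338.7   37.7 -104.7] rotvec deg [ 0.04  0.03 -0.02]  shift after turn [ 338.8   37.7 -104.6]
```

```bash
python3 -m pendant '[{"dx":0,"dy":0,"dz":-0.015,"rx":0,"ry":0,"rz":0,"hand":0.03},{"dx":0,"dy":0,"dz":-0.03,"rx":0,"ry":0,"rz":0,"hand":0.03},{"dx":0,"dy":0,"dz":-0.03,"rx":0,"ry":0,"rz":0,"hand":0.03},{"dx":0.02,"dy":0.0022,"dz":-0.025,"rx":0,"ry":0,"rz":0,"hand":0.03},{"dx":0.035,"dy":0.0039,"dz":0,"rx":0,"ry":0,"rz":0,"hand":0.03},{"dx":0.04,"dy":0.0045,"dz":0,"rx":0,"ry":0,"rz":0,"hand":0.03},{"dx":0.04,"dy":0.0045,"dz":0,"rx":0,"ry":0,"rz":0,"hand":0.03},{"dx":0.04,"dy":0.0045,"dz":0,"rx":0,"ry":0,"rz":0,"hand":0.03},{"dx":0.04,"dy":0.0045,"dz":0,"rx":0,"ry":0,"rz":0,"hand":0.03},{"dx":0.04,"dy":0.0045,"dz":0,"rx":0,"ry":0,"rz":0,"hand":0.03},{"dx":0.04,"dy":0.0045,"dz":0,"rx":0,"ry":0,"rz":0,"hand":0.03},{"dx":0.03,"dy":0.003,"dz":0,"rx":0,"ry":0,"rz":0,"hand":0.03}]'
python3 -m pendant '[{"dx":0.013,"dy":0.0015,"dz":0,"rx":0,"ry":0,"rz":0,"hand":0.03},{"dx":0,"dy":0,"dz":0.025,"rx":0,"ry":0,"rz":0,"hand":0.03},{"dx":0,"dy":0,"dz":0.025,"rx":0,"ry":0,"rz":0,"hand":0.03},{"dx":0,"dy":0,"dz":0.01,"rx":0,"ry":0,"rz":0,"hand":0.03},{"dx":0,"dy":0,"dz":0,"rx":0,"ry":0,"rz":0,"hand":0.03},{"dx":0,"dy":0,"dz":0,"rx":0,"ry":0,"rz":0,"hand":0.03},{"dx":0,"dy":0,"dz":0,"rx":0,"ry":0,"rz":0,"hand":0.03},{"dx":0,"dy":0,"dz":0,"rx":0,"ry":0,"rz":0,"hand":0.03},{"dx":0,"dy":0,"dz":0,"rx":0,"ry":0,"rz":0,"hand":0.03},{"dx":0,"dy":0,"dz":0,"rx":0,"ry":0,"rz":0,"hand":0.03},{"dx":0,"dy":0,"dz":0,"rx":0,"ry":0,"rz":0,"hand":0.03},{"dx":0,"dy":0,"dz":0,"rx":0,"ry":0,"rz":0,"hand":0.03}]'
python3 - <<'E'
from h import *
to(.4892,.0848,.0282,9.05)
E
```

```text
clock: 44.62
position: [0.4873, 0.0747, 0.124]
ee_rot: [-0.002, 0.649, 0.761, -0.001]
contact_force: [0.6, 0.1, -5.4]
width: 0.0403
gripper_force: 64.2
clock: 45.62
position: [0.4891, 0.0848, 0.0656]
ee_rot: [0.0, 0.649, 0.76, 0.0]
contact_force: [0.0, 0.3, -4.1]
width: 0.0406
gripper_force: 64.2
t 45.62 p [0.4891 0.0848 0.0656] yaw 9.00 width 0.0406 F [ 0.   0.3 -4.1] g 64.2
shift mm [ 0.   0.1 37.4] rotvec deg [ 0.05  0.   -0.05]  shift after turn [ 0.   0.1 37.4]
```

```bash
python3 -m pendant '[{"dx":0,"dy":0,"dz":0.018,"rx":0,"ry":0,"rz":0,"hand":0.03},{"dx":0,"dy":0,"dz":0.014,"rx":0,"ry":0,"rz":0,"hand":0.03},{"dx":0,"dy":0,"dz":0.0045,"rx":0,"ry":0,"rz":0,"hand":0.03},{"dx":0,"dy":0,"dz":0,"rx":0,"ry":0,"rz":0,"hand":0.03},{"dx":0,"dy":0,"dz":0,"rx":0,"ry":0,"rz":0,"hand":0.03},{"dx":0,"dy":0,"dz":0,"rx":0,"ry":0,"rz":0,"hand":0.03},{"dx":0,"dy":0,"dz":0,"rx":0,"ry":0,"rz":0,"hand":0.03},{"dx":0,"dy":0,"dz":0,"rx":0,"ry":0,"rz":0,"hand":0.03},{"dx":0,"dy":0,"dz":0,"rx":0,"ry":0,"rz":0,"hand":0.03},{"dx":0,"dy":0,"dz":0,"rx":0,"ry":0,"rz":0,"hand":0.03}]'
python3 - <<'E'
from h import *
to(.4892,.0848,.0275,9.05)
E
```

```text
clock: 46.45
position: [0.489, 0.0848, 0.0289]
ee_rot: [0.0, 0.649, 0.76, 0.0]
contact_force: [-0.4, -0.2, -3.7]
width: 0.0406
gripper_force: 64.3
t 46.45 p [0.489  0.0848 0.0289] yaw 9.01 width 0.0406 F [-0.4 -0.2 -3.7] g 64.3
shift mm [-0.1  0.2  1.4] rotvec deg [ 0.02 -0.   -0.04]  shift after turn [-0.1  0.2  1.4]
```

```bash
python3 -m pendant '[{"dx":0,"dy":0,"dz":0.0012,"rx":0,"ry":0,"rz":0,"hand":0.03},{"dx":0,"dy":0,"dz":0,"rx":0,"ry":0,"rz":0,"hand":0.03},{"dx":0,"dy":0,"dz":0,"rx":0,"ry":0,"rz":0,"hand":0.045},{"dx":0,"dy":0,"dz":0,"rx":0,"ry":0,"rz":0,"hand":0.06},{"dx":0,"dy":0,"dz":0,"rx":0,"ry":0,"rz":0,"hand":0.085},{"dx":0,"dy":0,"dz":0,"rx":0,"ry":0,"rz":0,"hand":0.085},{"dx":0,"dy":0,"dz":0,"rx":0,"ry":0,"rz":0,"hand":0.085},{"dx":0,"dy":0,"dz":-0.03,"rx":0,"ry":0,"rz":0,"hand":0.085},{"dx":0,"dy":0,"dz":-0.04,"rx":0,"ry":0,"rz":0,"hand":0.085},{"dx":0,"dy":0,"dz":-0.04,"rx":0,"ry":0,"rz":0,"hand":0.085},{"dx":0,"dy":0,"dz":-0.04,"rx":0,"ry":0,"rz":0,"hand":0.085},{"dx":0,"dy":0,"dz":-0.04,"rx":0,"ry":0,"rz":0,"hand":0.085}]'
python3 -m pendant '[{"dx":0.025,"dy":-0.006,"dz":-0.03,"rx":0,"ry":0,"rz":0,"hand":0.085},{"dx":0.0264,"dy":-0.0055,"dz":-0.013,"rx":0,"ry":0,"rz":0,"hand":0.085},{"dx":0,"dy":0,"dz":0,"rx":0,"ry":0,"rz":4,"hand":0.085},{"dx":0,"dy":0,"dz":0,"rx":0,"ry":0,"rz":0,"hand":0.085},{"dx":0,"dy":0,"dz":0,"rx":0,"ry":0,"rz":0,"hand":0.085},{"dx":0,"dy":0,"dz":0,"rx":0,"ry":0,"rz":0,"hand":0.085},{"dx":0,"dy":0,"dz":0,"rx":0,"ry":0,"rz":0,"hand":0.085},{"dx":0,"dy":0,"dz":0,"rx":0,"ry":0,"rz":0,"hand":0.085},{"dx":0,"dy":0,"dz":0,"rx":0,"ry":0,"rz":0,"hand":0.085},{"dx":0,"dy":0,"dz":0,"rx":0,"ry":0,"rz":0,"hand":0.085}]'
cat > cmp.py <<'E'
from h import *
d=np.load("w2.npz"); a={k:d[k] for k in d.files}; b=shot("wrist","final.png")
ga,gb=[cv2.cvtColor(i["frame"],cv2.COLOR_RGB2GRAY) for i in(a,b)]
def box(im,x0,x1,z):   # rack patch in world, resampled on a plane at the height of the thing's top
    K=lambda im:np.array([proj(im,np.array([x,y,z])) for x,y in x0],np.float32)
def warp(im,g,c,z,r=.036,n=288):
    P=[(c[0]-r,c[1]-r),(c[0]+r,c[1]-r),(c[0]+r,c[1]+r),(c[0]-r,c[1]+r)]
    H=cv2.getPerspectiveTransform(np.array([proj(im,np.array([*p,z])) for p in P],np.float32),np.array([(0,0),(n,0),(n,n),(0,n)],np.float32))
    return cv2.warpPerspective(g,H,(n,n))
to(.4697,.1339,.2612,5)
def fit(P):
    from scipy.optimize import least_squares
    s=least_squares(lambda c:np.hypot(P[:,0]-c[0],P[:,1]-c[1])-c[2],[*P.mean(0),.02],loss="soft_l1",f_scale=.0005); return s.x.round(4)
for n,c,z,r in(("cyl",(.4717,.1994),.085,.018),("jar",(.4793,.144),.067,.024)):
  for t,im,g in(("before",a,ga),("after",b,gb)):
    g2=cv2.GaussianBlur(g.astype(np.float32),(0,0),.8); P=[]
    for th in np.arange(0,2*np.pi,.1):   # strongest step along each radius, on the plane of the top
        rr=np.arange(r-.005,r+.005,.00025)
        uv=np.array([proj(im,np.array([c[0]+q*np.cos(th),c[1]+q*np.sin(th),z])) for q in rr],np.float32)
        l=cv2.remap(g2,uv[:,0:1],uv[:,1:2],cv2.INTER_CUBIC)[:,0]; k=np.abs(np.gradient(l)).argmax(); P.append((c[0]+rr[k]*np.cos(th),c[1]+rr[k]*np.sin(th)))
    print(n,t,fit(np.array(P)))
for t,im in(("before",a),("after",b)):
    f=im["frame"]; wm=(f.min(2)>200).astype(np.uint8)
    u0,v0=[int(q) for q in proj(im,np.array([.489,.0855,.045]))]; m=np.zeros_like(wm); m[v0-35:v0+45,u0-27:u0+28]=wm[v0-35:v0+45,u0-27:u0+28]
    for c in sorted(cv2.findContours(m,0,1)[0],key=cv2.contourArea)[-3:]:
        q=cv2.minAreaRect(np.array([ray(im,*p[0],.045)[:2]*1000 for p in c],np.float32)); print(t,"vee blob",np.round(q[0],1),np.round(q[1],1),round(q[2],1))
E
python3 cmp.py
```

```text
clock: 47.45
position: [0.4884, 0.0848, 0.2196]
ee_rot: [0.0, 0.649, 0.76, 0.0]
contact_force: [0.2, -0.2, -0.4]
width: 0.085
gripper_force: 0.0
clock: 48.28
position: [0.4696, 0.1334, 0.2601]
ee_rot: [-0.0, 0.676, 0.737, -0.0]
contact_force: [-0.2, 0.0, 0.1]
width: 0.0847
gripper_force: 0.0
t 48.33 p [0.4696 0.1335 0.2602] yaw 4.99 width 0.0851 F [0.4 0.4 0.3] g 0.0
shift mm [ 0.4  0.2 -1. ] rotvec deg [-0.03 -0.   -0.01]  shift after turn [ 0.4  0.2 -1. ]
cyl before [0.4709 0.1989 0.0186]
cyl after [0.471  0.1988 0.0185]
jar before [0.48   0.1443 0.0243]
jar after [0.4801 0.1442 0.0255]
before vee blob [482.9 119.8] [51.7  7.4] 4.8
before vee blob [492.4  64.9] [43.6  9.7] 10.3
before vee blob [486.3  99.5] [41.9 22.2] 8.8
after vee blob [502.5 118.7] [2.1 2.1] 6.2
after vee blob [483.2 119.7] [52.5  7.4] 5.0
after vee blob [484.7  84.6] [52.5 52.5] 8.6
```

The cylinder and jar are back within 0.2 mm. The V-block's blob merged under different shading, so I'll compare its edges directly.

```bash
cat >> cmp.py <<'E'
print("---")
wa,wb=[warp(i,g,(.489,.0855),.045) for i,g in((a,ga),(b,gb))]
for t,w in(("before",wa),("after",wb)):
    w=cv2.GaussianBlur(w.astype(np.float32),(0,0),2)
    # 288 px = 72 mm; x right, y up-lane is down. side edges along rows, near/far edges along columns
    L=[];Rr=[];N=[]
    for y in range(100,200,10):
        gx=np.abs(np.gradient(w[y])); L.append((y,50+gx[50:90].argmax())); Rr.append((y,215+gx[215:260].argmax()))
    for x in range(90,220,10):
        gy=np.abs(np.gradient(w[:,x])); N.append((x,20+gy[20:75].argmax()))
    for n,e in(("left",L),("right",Rr),("near",N)):
        e=np.array(e); p=np.polyfit(e[:,0]-144,e[:,1],1); print(t,n,"pos mm %.1f"%(np.median(e[:,1])/4),"slope deg %.1f"%np.degrees(np.arctan(p[0])),(e[:,1]/4).tolist())
for c in ("side","scene"):
    im=shot(c,"fin_%s.png"%c)
E
python3 cmp.py | sed -n '/---/,$p'
```

```text
---
before left pos mm 14.8 slope deg -7.5 [16.0, 15.5, 15.25, 15.25, 15.0, 14.5, 14.25, 13.75, 13.5, 12.75]
before right pos mm 60.6 slope deg -8.5 [60.75, 60.5, 61.0, 61.0, 60.5, 60.25, 60.75, 60.75, 54.25, 59.0]
before near pos mm 10.8 slope deg 8.7 [8.5, 9.0, 9.0, 9.25, 9.5, 10.0, 10.75, 11.25, 11.5, 11.75, 12.0, 12.25, 13.25]
after left pos mm 14.8 slope deg -8.9 [17.0, 16.25, 15.75, 15.25, 15.0, 14.5, 14.5, 14.0, 13.5, 13.25]
after right pos mm 60.8 slope deg 1.2 [60.75, 60.5, 61.0, 60.75, 60.5, 60.25, 60.75, 60.75, 64.25, 59.0]
after near pos mm 9.0 slope deg -0.5 [8.0, 8.75, 8.75, 9.0, 9.25, 9.75, 5.0, 10.75, 11.25, 11.25, 11.5, 5.75, 6.0]
```

The V-block is back within about 0.5 mm and at the same angle, and the arm is clear of everything. Handing in.

```bash
python3 -c "
from rig import manip
print(manip.sign_off())"
```

```text
the job is handed in; nothing more can be done
None
```

The job is handed in at about 48 s: the ring lies centred on the measuring plate to about 1 mm, and the jar, cylinder square and V-block stand upright in the rack, within about 0.5 mm of where they started by the wrist camera.

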